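# Varnish the toppled carved figures

## Robot

A 6-joint arm with a two-finger parallel gripper is mounted at the origin on the work surface. World frame = base frame: x ahead of the robot, y to its left, z up, the work surface at z = 0. Lengths are in m, angles in rad, forces in N, time in s.
With the tool pointing down it reaches from about 0.375 to 0.975 m from the base axis. Payload 3.8 kg.
Tool frame: the origin (TCP) lies on the centre line of the jaws, within the pads' length; the fingertips stand 14 mm ahead of it and the grasp point (between the pads) lies 5 mm behind it; x points along the fingers, y is the direction in which the jaws open and shut, and the axes are right-handed (so a half turn about x gives the same grasp; the last joint's range is limited). The gripper opens to 85 mm and grips with 20 to 120 N. Pads are 22 mm wide; open, the fingers measure 114 mm over their backs; the gripper's body (76 mm by 85 mm) begins 54 mm behind the grasp point. The pads swing forward as they close: fully open they stand 13 mm farther back than shut.
Start: joints at [1.1, 0.264, 1.604, -0, 1.274, -0.037], TCP at [0.284, 0.612, 0.245] pointing down, gripper open.
Joint ranges: [-2.63, 2.63], [-0.94, 2.18], [0.31, 2.57], [-1.31, 4.45], [0, 2.66], [-2.55, 2.55]. Speed limits (rad/s): [2.57, 2.57, 3.14, 3.14, 3.14, 3.14].

## Interface

Orientations are given as a rotation vector (axis times angle).
In Python, from workcell import bot gives the robot as it stands.
- The arm moves only by the shell command python3 -m creep 'ROWS' [FORCE]. ROWS is JSON, a list of rows, each an object with "grip": the finger opening in cm, from 0 to 8.54; "dp": the shift along the tool's x, y, z in cm, a list of three; "rotation": the turn, a rotation vector about the tool's x, y, z in rad, a list of three. A call has 1 to 5 rows; each row is the pose to reach, as a shift and turn from the pose commanded when the call began, along the tool's axes at that moment; what a row does not reach only later rows make up. A row lasts 1/12 s, in which the tool goes at most 41.7 mm and 7.16 degrees, less where a joint would pass 70% of its speed; a pose out of reach is approached as far as the arm can. A call with a gripper value outside its range is refused whole. The fingers move at their own pace and stop on an object; FORCE is the grip in N (left out, the last holds). Time passes only in rows, so rows that repeat a pose let the fingers close. It gives the time, the measured TCP pose, the force and the opening at its end, in the units of the state.
- bot.read_state(): the state, without advancing time (a new reading comes with each control period).
- bot.read_camera(name): name is "scene" or "top" or "wrist"; returns (picture, depth): 400x640x3 uint8, red, green, blue; 400x640 float32, m along the optical axis (not along the pixel's ray), 0 where there is no reading.
- bot.get_calibration(name): a dict with "fx", "fy", "cx", "cy" (pixels), "rvec" (rotation vector, rad) and "tvec" (3), from world to camera coordinates, as OpenCV has them. Camera axes: x right, y down, z forward; pixel columns grow to the right and rows downward; lengths in m; the calibration is good to about 2 mm. A picture is of the moment at which its call begins: read the wrist's pose just before it. get_calibration takes no time and is no camera call; for the wrist camera it gives the pose at the moment of the call.
- bot.finish_job(): hands the job in, once; it reports no verdict.
The state is a dict: "time": time; "q": joint angles; "joint_vel": joint speeds; "joint_torque": joint torques, N m; "tool_pos": TCP position; "tcp_rot": TCP orientation; "wrist_force": force on the tool from outside, world axes, zero at the start; "torque": the same for the moment, N m; "width": opening from 0.0 (shut) to 1.0 (fully open).
Only numpy, scipy, OpenCV 4.12 (cv2) and the standard library are available. Lean on these libraries where they do the work, as an engineer would, in place of code of your own. Each camera call takes 0.05 s, during which the arm holds its last target.

## Task

Stand all the toppled carved figures upright on the white spray board and let go of them. When they are all standing there, press the spray can's red nozzle cap fully down for a moment and let it spring back, then move every figure over to the steel drying board and leave it standing upright there. Leave the other things on the bench where they are.

Things in the scene. Friction and masses are not known exactly. Their poses are not given: they have to be found in the camera images.
- figure_red: Carved figure, white coat, red hat, 122 mm tall, 250 g; may be absent. Heavy square foot 60 x 60 x 12 mm, coat 36 mm across from 12 to 72 mm above the underside, head 34 mm, brim 36 mm across at 92 to 97 mm, pointed hat. Origin: centre of the underside; z from foot to hat. Lies on foot edge and brim, hat roughly to +y; 48 mm from the underside its axis is then 25 mm above the bench.
- figure_blue: Carved figure, yellow coat, blue hat, 122 mm tall, 250 g; may be absent. Heavy square foot 60 x 60 x 12 mm, coat 36 mm across from 12 to 72 mm above the underside, head 34 mm, brim 36 mm across at 92 to 97 mm, pointed hat. Origin: centre of the underside; z from foot to hat. Lies on foot edge and brim, hat roughly to +y; 48 mm from the underside its axis is then 25 mm above the bench.
- figure_green: Carved figure, brown coat, green hat, 122 mm tall, 250 g; may be absent. Heavy square foot 60 x 60 x 12 mm, coat 36 mm across from 12 to 72 mm above the underside, head 34 mm, brim 36 mm across at 92 to 97 mm, pointed hat. Origin: centre of the underside; z from foot to hat. Lies on foot edge and brim, hat roughly to +y; 48 mm from the underside its axis is then 25 mm above the bench.
- figure_yellow: Carved figure, blue coat, yellow hat, 122 mm tall, 250 g; may be absent. Heavy square foot 60 x 60 x 12 mm, coat 36 mm across from 12 to 72 mm above the underside, head 34 mm, brim 36 mm across at 92 to 97 mm, pointed hat. Origin: centre of the underside; z from foot to hat. Lies on foot edge and brim, hat roughly to +y; 48 mm from the underside its axis is then 25 mm above the bench.
- spray_board: White paper-lined board with brown varnish spots, fixed to the bench, 110 (x) x 340 (y) x 12 mm thick, top face 12 mm above its origin (centre of its underside). The can stands behind its long far (+x) edge. It may be on the left or on the right.
- drying_board: Dark steel drying board with thin pale steel lines across it, fixed to the bench, 110 (x) x 340 (y) x 12 mm thick, top face 12 mm above its origin (centre of its underside). On the side that the spray board is not.
- spray_can: Small white and blue spray can, 52 mm in diameter, fixed upright in a 64 mm wide wooden ring holder behind the spray board. Origin at the centre of the underside, on the bench; z up.
- nozzle_top (a point): Middle of the top face of the can's red sprung nozzle cap, 22 mm in diameter, 141 mm above the bench when up; it moves with the cap.
- nozzle (a joint): How far the nozzle cap is pressed down: 0 up, 0.006 m fully down. It springs back up by itself; fully down takes 5 N.
- sanding_block: Bystander: cork sanding block 70 x 40 x 22 mm; origin at the centre of its underside.
- glue_bottle: Bystander: white glue bottle with orange cap, 54 mm in diameter, 150 mm tall; origin at the centre of its underside.
- varnish_jar: Bystander: amber jar, 68 mm in diameter, 85 mm tall, behind the drying board; origin at the centre of its underside.
- mallet: Bystander: wooden mallet lying on its side, 250 mm long, 72 mm high; origin on the bench below the middle.
- chisel: Bystander: chisel lying flat, pale handle, 210 mm long, 24 mm high.
- gouge: Bystander: gouge lying flat, dark handle, 210 mm long, 24 mm high.
- offcut: Bystander: wood offcut 100 x 50 x 20 mm.
There are look-alikes about, which are no part of the job. What is shaped like the figure_green but turquoise is not meant. Leave any purple look-alike of the figure_yellow alone.

How it is judged:
On the way, in this order (a step that is already met when the one before it is completed fails the run):
1. every figure stands upright on the spray board, released (angle between each of figure_red, figure_blue, figure_green, figure_yellow's own z axis and vertical below 0.12 rad and x of figure_red in the frame of spray_board between -0.05 and 0.05 m and y of figure_red in the frame of spray_board between -0.165 and 0.165 m and z of figure_red in the frame of spray_board between 0.006 and 0.018 m and x of figure_blue in the frame of spray_board between -0.05 and 0.05 m and y of figure_blue in the frame of spray_board between -0.165 and 0.165 m and z of figure_blue in the frame of spray_board between 0.006 and 0.018 m and x of figure_green in the frame of spray_board between -0.05 and 0.05 m and y of figure_green in the frame of spray_board between -0.165 and 0.165 m and z of figure_green in the frame of spray_board between 0.006 and 0.018 m and x of figure_yellow in the frame of spray_board between -0.05 and 0.05 m and y of figure_yellow in the frame of spray_board between -0.165 and 0.165 m and z of figure_yellow in the frame of spray_board between 0.006 and 0.018 m and linear speed of each of figure_red, figure_blue, figure_green, figure_yellow below 0.03 m/s and contact force between the fingers and figure_red below 0.1 N and contact force between the fingers and figure_blue below 0.1 N and contact force between the fingers and figure_green below 0.1 N and contact force between the fingers and figure_yellow below 0.1 N), for 0.2 s.
2. the nozzle cap is pressed fully down while every figure stands on the spray board (value of joint nozzle above 0.0045 m and angle between each of figure_red, figure_blue, figure_green, figure_yellow's own z axis and vertical below 0.12 rad and x of figure_red in the frame of spray_board between -0.05 and 0.05 m and y of figure_red in the frame of spray_board between -0.165 and 0.165 m and z of figure_red in the frame of spray_board between 0.006 and 0.018 m and x of figure_blue in the frame of spray_board between -0.05 and 0.05 m and y of figure_blue in the frame of spray_board between -0.165 and 0.165 m and z of figure_blue in the frame of spray_board between 0.006 and 0.018 m and x of figure_green in the frame of spray_board between -0.05 and 0.05 m and y of figure_green in the frame of spray_board between -0.165 and 0.165 m and z of figure_green in the frame of spray_board between 0.006 and 0.018 m and x of figure_yellow in the frame of spray_board between -0.05 and 0.05 m and y of figure_yellow in the frame of spray_board between -0.165 and 0.165 m and z of figure_yellow in the frame of spray_board between 0.006 and 0.018 m), for 0.05 s.
3. the nozzle cap is let up again (value of joint nozzle below 0.0015 m), for 0.1 s.
At the end, for the whole second after the job is handed in: Every figure that is present stands upright (within 0.12 rad) on the drying board, the middle of its foot over the board (at least 5 mm inside its edges), at rest and released; the nozzle cap is up (angle between each of figure_red, figure_blue, figure_green, figure_yellow's own z axis and vertical below 0.12 rad and x of figure_red in the frame of drying_board between -0.05 and 0.05 m and y of figure_red in the frame of drying_board between -0.165 and 0.165 m and z of figure_red in the frame of drying_board between 0.006 and 0.018 m and linear speed of each of figure_red, figure_blue, figure_green, figure_yellow below 0.03 m/s and contact force between the fingers and figure_red below 0.1 N and x of figure_blue in the frame of drying_board between -0.05 and 0.05 m and y of figure_blue in the frame of drying_board between -0.165 and 0.165 m and z of figure_blue in the frame of drying_board between 0.006 and 0.018 m and contact force between the fingers and figure_blue below 0.1 N and x of figure_green in the frame of drying_board between -0.05 and 0.05 m and y of figure_green in the frame of drying_board between -0.165 and 0.165 m and z of figure_green in the frame of drying_board between 0.006 and 0.018 m and contact force between the fingers and figure_green below 0.1 N and x of figure_yellow in the frame of drying_board between -0.05 and 0.05 m and y of figure_yellow in the frame of drying_board between -0.165 and 0.165 m and z of figure_yellow in the frame of drying_board between 0.006 and 0.018 m and contact force between the fingers and figure_yellow below 0.1 N and value of joint nozzle below 0.0015 m); the robot touches nothing.
It fails at once if a bystander was shifted by more than 50 mm (distance of any of sanding_block, glue_bottle, mallet, chisel, gouge, offcut, varnish_jar from where it was at the start of the episode above 0.05 m).
Of figure_red, figure_blue, figure_green, figure_yellow only 3 to 4 are there at a start; the rules pass over those that are not, and their reading is None.
At some moment in a run one of figure_red, figure_blue, figure_green, figure_yellow may be knocked a few centimetres aside while the robot is not near it.
Once in a run the grip may slacken for a moment while it holds something.
It also fails if it takes over 210 s, if anything falls off the work surface, if the arm or the gripper's body presses on something with over 40 N, if the wrist force passes 120 N, or if a joint passes its speed limit or range.

## Working session

There is one attempt and no reset: what is moved stays moved. The work goes in short steps, Python scripts to look and compute and a shell command to move; the robot and the scene stay as the last step left them, time stands still between calls to the robot, and variables do not carry over. Pictures are saved under pics/ and viewed, and the job is handed in when it is done.

```bash
ls; mkdir -p pics
python3 - <<'E'
from workcell import bot
import cv2
print(bot.read_state())
for n in ["scene","top","wrist"]:
    p,d=bot.read_camera(n); cv2.imwrite(f"pics/{n}0.png",p[:,:,::-1]); print(n,bot.get_calibration(n))
E
```

```text
pics
{'time': 0.0, 'q': array([ 1.10009530e+00,  2.64777267e-01,  1.60536513e+00,  8.83931809e-06,
        1.27367737e+00, -3.68922181e-02]), 'joint_vel': array([ 0.00034184,  0.00099778,  0.00058765,  0.00134205, -0.00166606,
        0.00150018]), 'joint_torque': array([ 3.40249908e-04, -5.15117669e+01, -3.67307532e+01,  7.06334072e-05,
        1.28546098e-02, -1.17147188e-06]), 'tool_pos': array([0.28340489, 0.61186493, 0.24395051]), 'tcp_rot': array([ 0.33855448,  1.54445607, -0.34195953]), 'wrist_force': array([ 0.62391219, -0.27353606,  0.73274306]), 'torque': array([-0.01498606,  0.02283586,  0.01341702]), 'width': 0.9977074533704642}
scene {'fx': 385.7794232778418, 'fy': 385.7794232778418, 'cx': 317.5438506913373, 'cy': 192.94327754172727, 'rvec': array([ 1.71951374,  1.55508467, -0.8315101 ]), 'tvec': array([-0.0168827 , -0.19090112,  1.56368796])}
top {'fx': 435.654045616909, 'fy': 435.654045616909, 'cx': 318.5664794370286, 'cy': 201.52414021497387, 'rvec': array([ 2.14674641, -2.18993484,  0.11793329]), 'tvec': array([0.01068393, 0.48649972, 1.35722962])}
wrist {'fx': 313.1183360429092, 'fy': 313.1183360429092, 'cx': 316.6606345578598, 'cy': 198.8309789781133, 'rvec': array([-2.41533804, -1.54336252, -0.24078167]), 'tvec': array([-0.67295578, -0.03984633,  0.38096303])}
```

View pics/scene0.png

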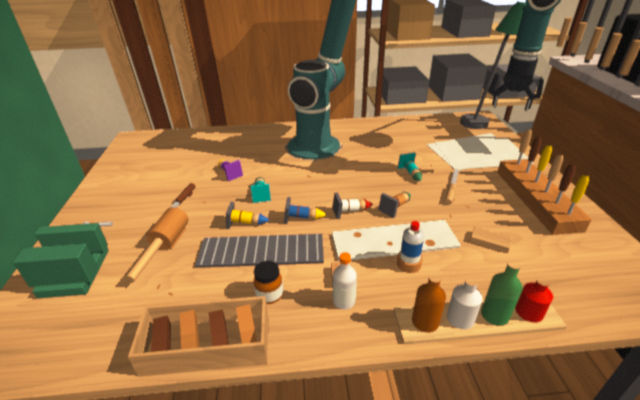

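View pics/top0.png

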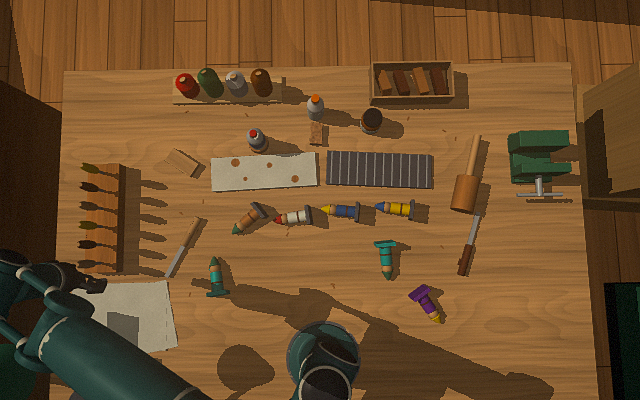

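View pics/wrist0.png

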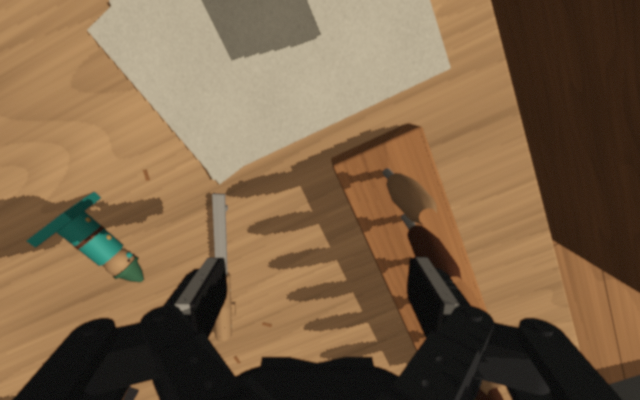

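```bash
cat > h.py <<'E'
from workcell import bot
import cv2, numpy as np
from scipy.spatial.transform import Rotation as R
def cam(n):
    c=bot.get_calibration(n); p,d=bot.read_camera(n); return p,d,c
def ray(c,u,v):
    Rm=R.from_rotvec(c['rvec']).as_matrix(); o=-Rm.T@np.array(c['tvec'])
    r=Rm.T@np.array([(u-c['cx'])/c['fx'],(v-c['cy'])/c['fy'],1.]); return o,r
def onz(c,u,v,z):
    o,r=ray(c,u,v); return o+r*(z-o[2])/r[2]
def dpt(c,d,u,v):
    o,r=ray(c,u,v); return o+r*d[int(round(v)),int(round(u))]
def cloud(c,d):
    vv,uu=np.mgrid[0:400,0:640]; Rm=R.from_rotvec(c['rvec']).as_matrix()
    P=np.stack([(uu-c['cx'])/c['fx']*d,(vv-c['cy'])/c['fy']*d,d],-1)-np.array(c['tvec'])
    return P@Rm
def proj(c,P):
    Rm=R.from_rotvec(c['rvec']).as_matrix(); q=Rm@np.array(P)+c['tvec']; return c['fx']*q[0]/q[2]+c['cx'],c['fy']*q[1]/q[2]+c['cy']
def save(n,p): cv2.imwrite(f'pics/{n}.png',p[:,:,::-1])
E
python3 - <<'E'
from h import *
p,d,c=cam('top')
save('crop0',cv2.resize(p[90:320,180:480],None,fx=2.6,fy=2.6,interpolation=cv2.INTER_CUBIC))
P=cloud(c,d)
np.save('P0.npy',P);np.save('p0.npy',p)
for n,uv in dict(can=(256,135),board=(265,172),dry=(380,170),jar=(371,120),glue=(316,103),bench=(330,250)).items(): print(n,P[uv[1],uv[0]].round(3))
hsv=cv2.cvtColor(p,cv2.COLOR_RGB2HSV)
for z0,z1,sl in [(.006,.018,None)]:
    m=(P[...,2]>z0)&(P[...,2]<z1)
    n,l,s,ce=cv2.connectedComponentsWithStats(m.astype(np.uint8))
    for i in range(1,n):
        if s[i,4]>300: print(s[i],ce[i])
for name,(u0,v0,u1,v1) in dict(white=(205,145,320,195),dark=(322,145,438,192)).items():
    for (u,v) in [(u0,v0),(u1,v1)]: print(name,onz(c,u,v,.012).round(3))
E
```

```text
can [0.679 0.184 0.129]
board [0.588 0.173 0.006]
dry [ 0.587 -0.2    0.009]
jar [ 0.73  -0.166  0.088]
glue [0.341 0.006 1.401]
bench [ 0.333 -0.033 -0.003]
[ 172   74  110   30 1319] [230.65428355  93.21304018]
[ 326  151  107   39 3388] [378.69067296 169.03748524]
[ 211  152  107   40 3375] [263.58548148 171.40148148]
[ 289  324   69   59 1012] [317.25       343.43774704]
white [0.68  0.366 0.012]
white [ 0.509 -0.004  0.012]
dark [ 0.673 -0.014  0.012]
dark [ 0.511 -0.384  0.012]
```

View pics/crop0.png

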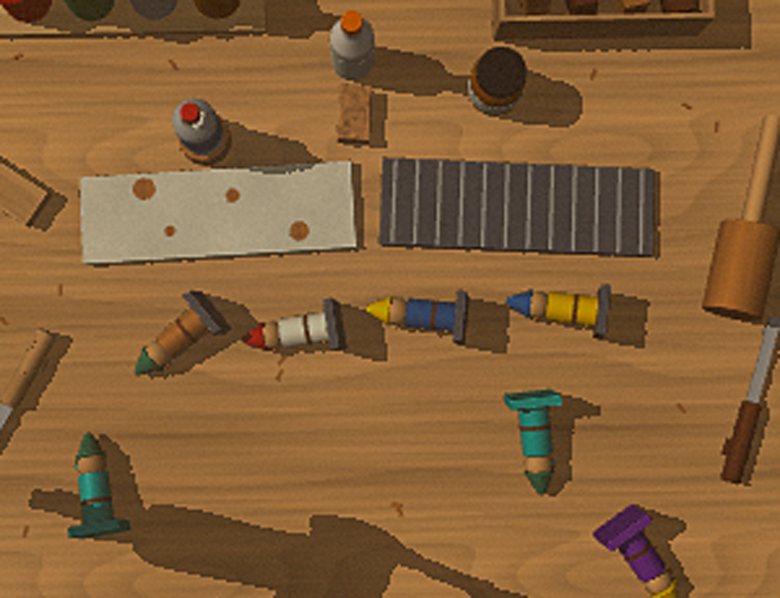

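```bash
cat > seg.py <<'E'
from h import *
H=dict(red=(172,8),blue=(100,122),green=(55,85),yellow=(20,34))
def near(m,uv=None,amin=15):
    n,l,s,ce=cv2.connectedComponentsWithStats(m.astype(np.uint8)); return [(s[i,4],ce[i].round(1)) for i in range(1,n) if s[i,4]>=amin]
if __name__=='__main__':
    p,d,c=cam('top'); P=cloud(c,d)
    hsv=cv2.cvtColor(p,cv2.COLOR_RGB2HSV)
    for nm,uv in dict(gcoat=(249,219),ghat=(237,229),rcoat=(297,217),rhat=(278,220),ycoat=(345,211),yhat=(326,209),bcoat=(400,209),bhat=(380,206),foot=(357,211)).items():
        print(nm,hsv[uv[1],uv[0]])
    for n in [(211,152,107,40),(326,151,107,39)]:
        m=(P[...,2]>.004)&(P[...,2]<.02); m2=np.zeros_like(m); a,b,w,h=n; m2[b-3:b+h+3,a-2:a+w+2]=1; m&=m2
        pts=P[m][:,:2].astype(np.float32)
        # true board pixels as ray-plane at z=.012
        vv,uu=np.nonzero(m); pts=np.array([onz(c,u,v,.012)[:2] for u,v in zip(uu,vv)],np.float32)
        print(cv2.minAreaRect(pts))
E
python3 seg.py
```

```text
gcoat [ 14 182 126]
ghat [51 92 75]
rcoat [ 12 157  78]
rhat [  4 226 147]
ycoat [111  84  85]
yhat [ 25 255 181]
bcoat [ 16 192 105]
bhat [108 131 111]
foot [13 59 78]
((0.5894710421562195, 0.17577069997787476), (0.35644495487213135, 0.14722943305969238), 88.86643981933594)
((0.586994469165802, -0.1973864585161209), (0.3572550117969513, 0.14413683116436005), 88.87808990478516)
```

Run:
```python
from h import *
c=bot.get_calibration('top')
for nm,q in dict(white=[(81,178),(352,161),(357,247),(84,264)],dark=[(382,158),(654,170),(655,256),(381,246)]).items():
    w=np.array([onz(c,u/2.6+180,v/2.6+90,.012)[:2] for u,v in q]); print(nm,w.round(3).tolist(),w.mean(0).round(3), np.linalg.norm(w[0]-w[1]),np.linalg.norm(w[1]-w[2]))
    e=w[0]-w[1]+w[3]-w[2]; print('long dir deg',np.degrees(np.arctan2(e[1],e[0])))
for nm,uv,z in [('can',(190,113),.141)]:
    print(nm,onz(c,uv[0]/2.6+180,uv[1]/2.6+90,z))
# figures: foot mid, coat mid, hat tip in crop
for nm,(f,k,t) in dict(green=((205,312),(180,335),(140,371)),red=((333,325),(303,330),(248,339)),yellow=((460,317),(428,315),(368,310)),blue=((603,312),(572,308),(511,301))).items():
    a=onz(c,f[0]/2.6+180,f[1]/2.6+90,.029);b=onz(c,k[0]/2.6+180,k[1]/2.6+90,.026);h=onz(c,t[0]/2.6+180,t[1]/2.6+90,.014)
    e=(h-a)[:2]; print(nm,a.round(3),b.round(3),h.round(3),np.linalg.norm(e).round(3),np.degrees(np.arctan2(e[1],e[0])).round(1))
```

```text
white [[0.635, 0.346], [0.65, 0.008], [0.542, 0.004], [0.527, 0.342]] [0.589 0.175] 0.3382443632000964 0.10856611593660047
long dir deg 92.49864471429234
dark [[0.653, -0.03], [0.631, -0.369], [0.523, -0.365], [0.542, -0.026]] [ 0.587 -0.197] 0.33971636417285955 0.10827154473661037
long dir deg 86.53149862118651
can [0.68054893 0.19099312 0.141     ]
green [0.463 0.19  0.029] [0.436 0.221 0.026] [0.394 0.272 0.014] 0.107 130.3
red [0.444 0.035 0.029] [0.439 0.072 0.026] [0.43  0.14  0.014] 0.106 97.6
yellow [ 0.451 -0.119  0.029] [ 0.454 -0.081  0.026] [ 0.463 -0.008  0.014] 0.112 83.8
blue [ 0.453 -0.294  0.029] [ 0.459 -0.257  0.026] [ 0.471 -0.184  0.014] 0.111 81.1
```

```bash
cat > plan.py <<'E'
import sys
from h import *
# target: grasp pos, horizontal heading deg of jaw-perp dir u (hat dir), pitch: angle of tool x from straight down toward -u (deg; 98 deg less after standing => negative = toward +u)
def tgt(G,head,a,sgn,off=.005):
    h=np.radians(head); u=np.array([np.cos(h),np.sin(h),0]); a=np.radians(a)
    x=-np.cos(a)*np.array([0,0,1])-np.sin(a)*u
    y=sgn*np.cross([0,0,1],u); z=np.cross(x,y)
    return np.array(G)+off*x, np.stack([x,y,z],1)
def plan(G,head,a,sgn=None):
    s=bot.read_state(); R0=R.from_rotvec(s['tcp_rot']).as_matrix()
    best=[]
    for sg in ([1,-1] if sgn is None else [sgn]):
        p,Rt=tgt(G,head,a,sg); rv=R.from_matrix(R0.T@Rt).as_rotvec()
        dp=R0.T@(p-s['tool_pos'])*100
        best.append((np.linalg.norm(rv),sg,dp,rv))
    for b in sorted(best,key=lambda b:b[0]): print('sgn',b[1],'dp',b[2].round(2).tolist(),'rot',b[3].round(3).tolist(),'rows',max(np.linalg.norm(b[2])/4.17,b[0]/.125).__round__(1))
def st():
    s=bot.read_state(); Rm=R.from_rotvec(s['tcp_rot']).as_matrix()
    print('t %.2f'%s['time'],'pos',s['tool_pos'].round(4),'x',Rm[:,0].round(2),'y',Rm[:,1].round(2),'q',s['q'].round(3),'F',s['wrist_force'].round(1),'w',round(s['width'],3))
    open('log.txt','a').write(repr((s['q'].tolist(),s['tool_pos'].tolist(),s['tcp_rot'].tolist()))+'\n')
if __name__=='__main__':
    st(); v=[float(x) for x in sys.argv[1:]]
    if v: plan(v[:3],v[3],v[4],int(v[5]) if len(v)>5 else None)
E
python3 plan.py .434 .223 .18 130 0; python3 plan.py .434 .223 .18 130 30
```

```text
t 0.25 pos [0.2836 0.6122 0.2446] x [-0. -0. -1.] y [ 0.42  0.91 -0.  ] q [ 1.1    0.264  1.605  0.     1.274 -0.037] F [-0.2 -0.3 -0.6] w 0.999
sgn -1 dp [6.99, -28.98, 30.01] rot [0.439, 0.0, 0.001] rows 10.1
sgn 1 dp [6.99, -28.98, 30.01] rot [-2.703, -0.002, 0.0] rows 21.6
t 0.25 pos [0.2836 0.6122 0.2446] x [-0. -0. -1.] y [ 0.42  0.91 -0.  ] q [ 1.1    0.264  1.605  0.     1.274 -0.037] F [-0.2 -0.3 -0.6] w 0.999
sgn -1 dp [6.93, -29.09, 30.24] rot [0.429, -0.515, -0.114] rows 10.2
sgn 1 dp [6.93, -29.09, 30.24] rot [-2.621, 0.155, -0.702] rows 21.7
```

```bash
python3 -m creep '[{"grip":8.5,"dp":[3,-14.5,15],"rotation":[0.2,-0.25,-0.05]},{"grip":8.5,"dp":[3,-14.5,15],"rotation":[0.2,-0.25,-0.05]},{"grip":8.5,"dp":[6,-29,30],"rotation":[0.43,-0.51,-0.11]},{"grip":8.5,"dp":[6,-29,30],"rotation":[0.43,-0.51,-0.11]},{"grip":8.5,"dp":[6,-29,30],"rotation":[0.43,-0.51,-0.11]}]' 40; python3 plan.py .434 .223 .18 130 30 -1
```

```text
time: 0.67
tool_pos: [0.3585, 0.4188, 0.2163]
tcp_rot: [0.456, 1.02, -0.757]
wrist_force: [-0.1, 0.4, -0.9]
width: 0.994
t 0.67 pos [0.3585 0.4188 0.2163] x [ 0.31 -0.35 -0.89] y [ 0.75  0.67 -0.  ] q [ 1.083  0.161  1.856 -0.464  1.333  0.513] F [-0.1  0.4 -0.9] w 0.994
sgn -1 dp [12.85, -7.39, 15.72] rot [0.027, -0.04, -0.013] rows 5.2
```

```bash
python3 -m creep '[{"grip":8.5,"dp":[12.8,-7.4,15.7],"rotation":[0.03,-0.04,-0.01]},{"grip":8.5,"dp":[12.8,-7.4,15.7],"rotation":[0.03,-0.04,-0.01]},{"grip":8.5,"dp":[12.8,-7.4,15.7],"rotation":[0.03,-0.04,-0.01]},{"grip":8.5,"dp":[12.8,-7.4,15.7],"rotation":[0.03,-0.04,-0.01]},{"grip":8.5,"dp":[12.8,-7.4,15.7],"rotation":[0.03,-0.04,-0.01]}]'; python3 plan.py .434 .223 .028 130 30 -1
python3 - <<'E'
from h import *
p,d,c=cam('wrist'); save('w1',p); print(c)
E
```

```text
time: 1.08
tool_pos: [0.4328, 0.2282, 0.1758]
tcp_rot: [0.457, 0.981, -0.785]
wrist_force: [0.6, -0.4, 0.5]
width: 0.993
t 1.08 pos [0.4328 0.2282 0.1758] x [ 0.32 -0.38 -0.87] y [0.76 0.65 0.  ] q [ 7.760e-01 -1.000e-03  2.124e+00 -5.790e-01  1.132e+00  3.570e-01] F [ 0.6 -0.4  0.5] w 0.993
sgn -1 dp [13.56, -0.26, -6.92] rot [0.002, -0.004, -0.003] rows 3.7
{'fx': 313.1183360429092, 'fy': 313.1183360429092, 'cx': 316.6606345578598, 'cy': 198.8309789781133, 'rvec': array([-2.19339645, -0.8014784 , -0.3556591 ]), 'tvec': array([-0.47711063, -0.16493008,  0.18721999])}
```

View pics/w1.png

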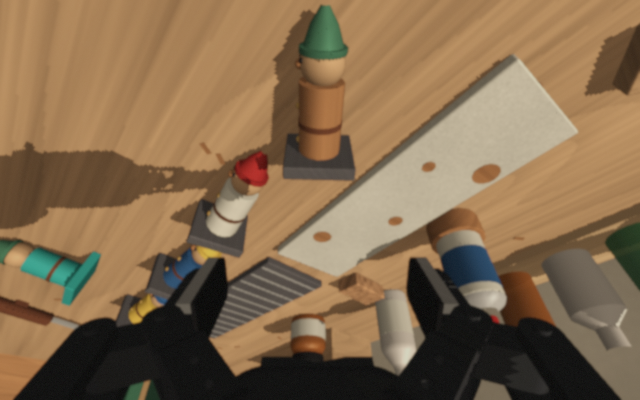

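```bash
cat > fig.py <<'E'
import sys
from h import *
# coat(u,v) hat tip(u,v) in wrist pic
v=[float(x) for x in sys.argv[1:]]
c=bot.get_calibration('wrist'); a=onz(c,v[0],v[1],.026); t=onz(c,v[2],v[3],.015); e=(t-a)[:2]
L=np.linalg.norm(e); print(a.round(4),t.round(4),'len(79 expected)',L.round(4),'head',np.degrees(np.arctan2(e[1],e[0])).round(1))
e/=L; print('grasp by tip', (t[:2]-e*.074).round(4),'by coat',(a[:2]+e*.006).round(4))
E
python3 fig.py 321 118 324 8
```

```text
[0.4422 0.2117 0.026 ] [0.394  0.2713 0.015 ] len(79 expected) 0.0767 head 129.0
grasp by tip [0.4405 0.2138] by coat [0.4385 0.2164]
```

```bash
python3 plan.py .4395 .215 .028 129 30 -1;python3 plan.py .4395 .215 .1 129 30 -1
```

```text
t 1.13 pos [0.4326 0.2206 0.1741] x [ 0.32 -0.39 -0.87] y [ 0.77  0.64 -0.01] q [ 0.767 -0.003  2.131 -0.583  1.133  0.354] F [-0.8 -6.5 -0.3] w 0.994
sgn -1 dp [13.58, 0.25, -6.55] rot [0.016, 0.0, -0.003] rows 3.6
t 1.13 pos [0.4326 0.2206 0.1741] x [ 0.32 -0.39 -0.87] y [ 0.77  0.64 -0.01] q [ 0.767 -0.003  2.131 -0.583  1.133  0.354] F [-0.8 -6.5 -0.3] w 0.994
sgn -1 dp [7.35, 0.21, -2.95] rot [0.016, 0.0, -0.003] rows 1.9
```

```bash
sed -i "s/^c=bot.*wrist'); a/c=bot.get_calibration('wrist') if len(v)<5 else dict(fx=313.118,fy=313.118,cx=316.66,cy=198.83,rvec=np.array(v[4:7]),tvec=np.array(v[7:10])); a/" fig.py; python3 fig.py 321 118 324 8 -2.19339645 -0.8014784  -0.3556591 -0.47711063 -0.16493008  0.18721999
python3 - <<'E'
from h import *
p,d,c=cam('wrist'); save('w2',p[0:260,150:560])
print(c['rvec'],c['tvec'])
E
python3 plan.py
```

```text
[0.4436 0.2197 0.026 ] [0.3947 0.2796 0.015 ] len(79 expected) 0.0773 head 129.2
grasp by tip [0.4415 0.2222] by coat [0.4398 0.2243]
[-2.18818754 -0.79750479 -0.34625724] [-0.47138026 -0.16869695  0.18510949]
t 1.18 pos [0.4319 0.2235 0.1744] x [ 0.32 -0.38 -0.87] y [ 0.77  0.64 -0.  ] q [ 7.710e-01 -2.000e-03  2.128e+00 -5.790e-01  1.134e+00  3.580e-01] F [ 0.1  0.4 -0.6] w 0.999
```

View pics/w2.png

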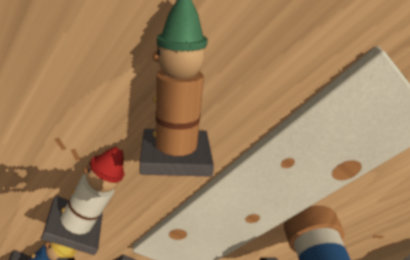

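```bash
python3 fig.py 328.5 112 332 0; python3 plan.py .44 .22 .03 129 30 -1
```

```text
[0.4426 0.2231 0.026 ] [0.3944 0.2816 0.015 ] len(79 expected) 0.0758 head 129.5
grasp by tip [0.4415 0.2245] by coat [0.4388 0.2277]
t 1.18 pos [0.4319 0.2235 0.1744] x [ 0.32 -0.38 -0.87] y [ 0.77  0.64 -0.  ] q [ 7.710e-01 -2.000e-03  2.128e+00 -5.790e-01  1.134e+00  3.580e-01] F [ 0.1  0.4 -0.6] w 0.999
sgn -1 dp [13.41, 0.45, -6.5] rot [0.014, -0.003, -0.003] rows 3.6
```

```bash
python3 -m creep '[{"dp":[6.6,0.4,-3.4],"rotation":[0.01,0,0]},{"dp":[13.2,0.8,-6.9],"rotation":[0.01,0,0]},{"dp":[13.2,0.8,-6.9],"rotation":[0.01,0,0]},{"dp":[13.2,0.8,-6.9],"rotation":[0.01,0,0]},{"dp":[13.2,0.8,-6.9],"rotation":[0.01,0,0]}]'; python3 plan.py .44 .2255 .03 129 30 -1
```

```text
t 1.18 pos [0.4319 0.2235 0.1744] x [ 0.32 -0.38 -0.87] y [ 0.77  0.64 -0.  ] q [ 7.710e-01 -2.000e-03  2.128e+00 -5.790e-01  1.134e+00  3.580e-01] F [ 0.1  0.4 -0.6] w 0.999
sgn -1 dp [13.2, 0.8, -6.87] rot [0.014, -0.003, -0.003] rows 3.6validation failed for argument at $[0]...
```

```bash
python3 -c "
from h import *
p,d,c=cam('wrist'); save('w3',p)"
```

```text
(no output)
```

View pics/w3.png

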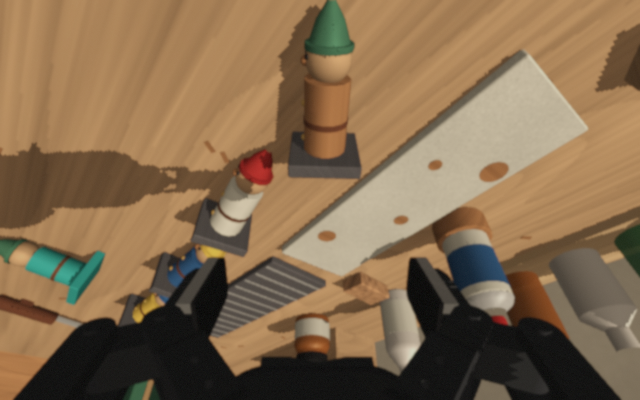

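Grip must be in every row. The settled picture again shows the green figure's coat at (327,115) and its hat tip at (330,1).

```bash
python3 fig.py 327 115 330 1; python3 -m creep '[{"grip":8.5,"dp":[6.6,0.4,-3.4],"rotation":[0.01,0,0]},{"grip":8.5,"dp":[13.2,0.8,-6.9],"rotation":[0.01,0,0]},{"grip":8.5,"dp":[13.2,0.8,-6.9],"rotation":[0.01,0,0]},{"grip":8.5,"dp":[13.2,0.8,-6.9],"rotation":[0.01,0,0]},{"grip":8.5,"dp":[13.2,0.8,-6.9],"rotation":[0.01,0,0]}]'; python3 plan.py .44 .2255 .03 129 30 -1;  python3 -c "
from h import *
p,d,c=cam('wrist'); save('w4',p)"
```

```text
[0.4444 0.2231 0.026 ] [0.3944 0.2834 0.015 ] len(79 expected) 0.0783 head 129.6
grasp by tip [0.4416 0.2264] by coat [0.4406 0.2277]
time: 1.65
tool_pos: [0.4393, 0.229, 0.0223]
tcp_rot: [0.459, 0.982, -0.796]
wrist_force: [-1.3, -1.1, -0.6]
width: 0.998
t 1.65 pos [0.4393 0.229  0.0223] x [ 0.31 -0.38 -0.87] y [ 0.77  0.64 -0.  ] q [ 0.767  0.251  2.196 -0.7    0.874  0.582] F [-1.3 -1.1 -0.6] w 0.998
sgn -1 dp [-0.01, -0.17, 0.66] rot [0.011, -0.005, -0.003] rows 0.2
```

View pics/w4.png

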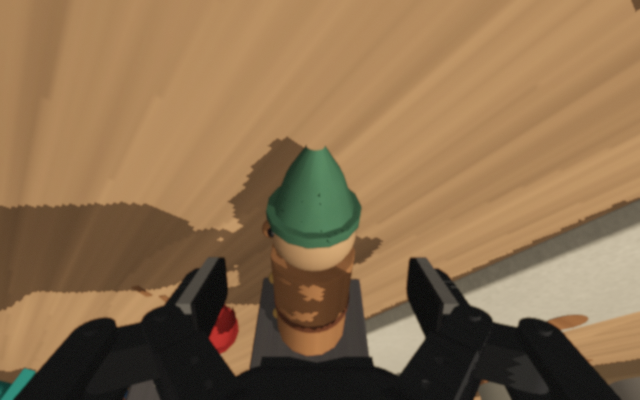

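```bash
python3 -m creep '[{"grip":3,"dp":[0,0,0],"rotation":[0,0,0]},{"grip":3,"dp":[0,0,0],"rotation":[0,0,0]},{"grip":3,"dp":[0,0,0],"rotation":[0,0,0]},{"grip":3,"dp":[0,0,0],"rotation":[0,0,0]},{"grip":3,"dp":[0,0,0],"rotation":[0,0,0]}]' 80;python3 -m creep '[{"grip":3,"dp":[0,0,0],"rotation":[0,0,0]},{"grip":3,"dp":[0,0,0],"rotation":[0,0,0]},{"grip":3,"dp":[0,0,0],"rotation":[0,0,0]}]'; python3 plan.py
```

```text
time: 2.12
tool_pos: [0.4435, 0.2316, 0.0297]
tcp_rot: [0.469, 0.975, -0.79]
wrist_force: [-4.5, 0.7, 8.9]
width: 0.396
time: 2.37
tool_pos: [0.4434, 0.2315, 0.0297]
tcp_rot: [0.469, 0.975, -0.79]
wrist_force: [-6.2, 0.9, 8.5]
width: 0.4
t 2.37 pos [0.4434 0.2315 0.0297] x [ 0.32 -0.38 -0.87] y [0.77 0.64 0.01] q [ 0.766  0.239  2.191 -0.7    0.878  0.581] F [-6.2  0.9  8.5] w 0.4
```

```bash
python3 -m creep '[{"grip":3,"dp":[-3.5,0,2],"rotation":[0,0,0]},{"grip":3,"dp":[-7,0,4],"rotation":[0,0,0]},{"grip":3,"dp":[-10.4,0,6],"rotation":[0,0,0]},{"grip":3,"dp":[-13,0,7.5],"rotation":[0,0,0]},{"grip":3,"dp":[-13,0,7.5],"rotation":[0,0,0]}]'; python3 plan.py .58 .29 .20 92 -40 -1;python3 plan.py .58 .29 .17 92 -68 -1; python3 -c "
from h import *
p,d,c=cam('wrist'); save('w5',p)"
```

```text
time: 2.78
tool_pos: [0.4458, 0.2327, 0.1858]
tcp_rot: [0.478, 0.971, -0.783]
wrist_force: [1.7, 0.7, -1.6]
width: 0.397
t 2.78 pos [0.4458 0.2327 0.1858] x [ 0.33 -0.37 -0.87] y [0.77 0.64 0.02] q [ 0.765  0.003  2.1   -0.58   1.132  0.355] F [ 1.7  0.7 -1.6] w 0.397
sgn -1 dp [1.29, 14.2, 3.75] rot [0.697, 1.164, 0.041] rows 10.9
t 2.78 pos [0.4458 0.2327 0.1858] x [ 0.33 -0.37 -0.87] y [0.77 0.64 0.02] q [ 0.765  0.003  2.1   -0.58   1.132  0.355] F [ 1.7  0.7 -1.6] w 0.397
sgn -1 dp [3.67, 14.23, 2.26] rot [0.707, 1.631, 0.221] rows 14.3
```

View pics/w5.png

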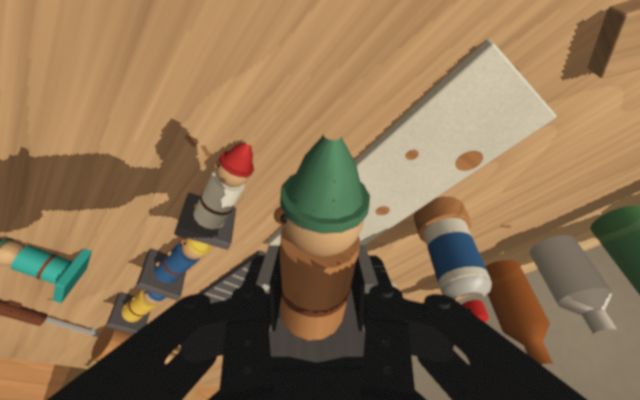

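```bash
python3 -m creep '[{"grip":3,"dp":[0.3,3,1],"rotation":[0.06,0.11,0]},{"grip":3,"dp":[0.6,6,2],"rotation":[0.13,0.21,0]},{"grip":3,"dp":[1,9,3],"rotation":[0.19,0.32,0]},{"grip":3,"dp":[1.3,12,4],"rotation":[0.26,0.42,0]},{"grip":3,"dp":[1.3,14,4],"rotation":[0.32,0.52,0.02]}]'; python3 plan.py .58 .29 .20 92 -40 -1
```

```text
time: 3.25
tool_pos: [0.5798, 0.2873, 0.1868]
tcp_rot: [0.999, 1.327, -0.829]
wrist_force: [0.0, 1.0, -3.1]
width: 0.396
t 3.25 pos [0.5798 0.2873 0.1868] x [ 0.09  0.06 -0.99] y [0.92 0.37 0.11] q [0.409 0.188 1.81  0.027 1.035 0.01 ] F [ 0.   1.  -3.1] w 0.396
sgn -1 dp [-0.89, 0.33, -0.57] rot [0.371, 0.646, 0.025] rows 6.0
```

```bash
python3 -m creep '[{"grip":3,"dp":[-0.2,0.1,-0.1],"rotation":[0.06,0.11,0]},{"grip":3,"dp":[-0.4,0.2,-0.3],"rotation":[0.12,0.21,0]},{"grip":3,"dp":[-0.6,0.3,-0.5],"rotation":[0.18,0.32,0.01]},{"grip":3,"dp":[-0.8,0.3,-0.6],"rotation":[0.25,0.43,0.02]},{"grip":3,"dp":[-0.9,0.3,-0.6],"rotation":[0.31,0.54,0.02]}]'; python3 plan.py .58 .29 .17 92 -68 -1
```

```text
time: 3.67
tool_pos: [0.5753, 0.2927, 0.195]
tcp_rot: [1.546, 1.665, -0.799]
wrist_force: [-0.3, -0.4, -3.6]
width: 0.396
t 3.67 pos [0.5753 0.2927 0.195 ] x [-0.02  0.55 -0.83] y [1.   0.09 0.03] q [ 0.142  0.199  1.887  0.667  1.095 -0.283] F [-0.3 -0.4 -3.6] w 0.396
sgn -1 dp [2.34, 0.39, 1.36] rot [0.059, 0.601, 0.024] rows 4.8
```

```bash
python3 -m creep '[{"grip":3,"dp":[0,0,0],"rotation":[0.01,0.12,0]},{"grip":3,"dp":[0.5,0.1,0.3],"rotation":[0.02,0.24,0.01]},{"grip":3,"dp":[1.2,0.2,0.7],"rotation":[0.04,0.36,0.02]},{"grip":3,"dp":[2,0.3,1],"rotation":[0.05,0.48,0.02]},{"grip":3,"dp":[2.3,0.4,1.3],"rotation":[0.06,0.6,0.02]}]'; python3 -m creep '[{"grip":3,"dp":[0,0,0],"rotation":[0,0,0]},{"grip":3,"dp":[0,0,0],"rotation":[0,0,0]}]';  python3 plan.py .58 .29 .17 92 -68 -1;  python3 -c "
from h import *
for n in ['scene','wrist','top']:
  p,d,c=cam(n); save(n+'6',p if n=='wrist' else p[130:300,300:520] if n=='scene' else p[100:280,150:400])"
```

```text
time: 4.08
tool_pos: [0.5794, 0.2944, 0.1675]
tcp_rot: [1.969, 2.047, -0.389]
wrist_force: [-1.2, 0.5, -3.6]
width: 0.397
time: 4.25
tool_pos: [0.5784, 0.2944, 0.165]
tcp_rot: [1.965, 2.048, -0.402]
wrist_force: [-0.9, 0.5, -3.1]
width: 0.394
t 4.25 pos [0.5784 0.2944 0.165 ] x [-0.04  0.92 -0.38] y [ 1.    0.04 -0.01] q [-0.065  0.435  1.978  1.226  1.35  -0.814] F [-0.9  0.5 -3.1] w 0.394
sgn -1 dp [-0.1, 0.14, -0.3] rot [-0.008, 0.009, 0.008] rows 0.1
```

View pics/scene6.png

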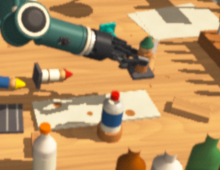

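View pics/wrist6.png

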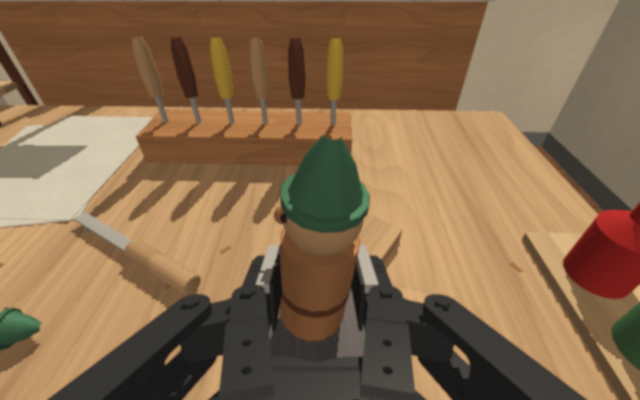

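View pics/top6.png

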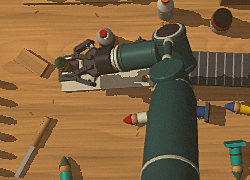

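```bash
cat > tilt.py <<'E'
from h import *
p,d,c=cam('wrist'); s=bot.read_state(); P=cloud(c,d)
Rm=R.from_rotvec(s['tcp_rot']).as_matrix()
for u in (316,322,328):
    ys=range(260,325,8)
    pts=np.array([P[v,u] for v in ys if d[v,u]>0])
    if len(pts)<4: print('no depth',u); continue
    A=pts-pts.mean(0); e=np.linalg.svd(A)[2][0]; e*=np.sign(e[2]); print(u,'dir',e.round(3),'res',(np.linalg.svd(A)[1]).round(4), 'tilt deg',np.degrees(np.arccos(e[2])).round(1), pts[0].round(3),pts[-1].round(3))
for nm,v in dict(foot=345,tip=140).items(): print(nm,P[v,322 if nm=='foot' else 330].round(3))
E
python3 tilt.py
```

```text
316 dir [-0.003  0.059  0.998] res [0.0441 0.0036 0.    ] tilt deg 3.4 [0.581 0.288 0.192] [0.581 0.284 0.148]
322 dir [-0.015  0.077  0.997] res [0.0433 0.0034 0.    ] tilt deg 4.5 [0.583 0.289 0.191] [0.584 0.284 0.148]
328 dir [-0.026  0.024  0.999] res [0.0468 0.0033 0.    ] tilt deg 2.0 [0.585 0.288 0.192] [0.587 0.285 0.146]
foot [0.584 0.281 0.132]
tip [0.585 0.3   0.241]
```

```bash
python3 plan.py .565 .29 .067 90 -71 -1
```

```text
t 4.45 pos [0.5813 0.2961 0.1723] x [-0.04  0.92 -0.38] y [1.   0.04 0.  ] q [-0.062  0.426  1.973  1.229  1.352 -0.815] F [ 1.3 -1.  -3. ] w 0.39
sgn -1 dp [4.01, -1.68, 9.91] rot [0.019, 0.06, 0.038] rows 2.6
```

```bash
python3 -m creep '[{"grip":3,"dp":[1.3,-1.7,3],"rotation":[0.02,0.06,0.04]},{"grip":3,"dp":[2.6,-1.7,6],"rotation":[0.02,0.06,0.04]},{"grip":3,"dp":[3.8,-1.7,9.2],"rotation":[0.02,0.06,0.04]},{"grip":3,"dp":[3.8,-1.7,9.2],"rotation":[0.02,0.06,0.04]},{"grip":3,"dp":[3.8,-1.7,9.2],"rotation":[0.02,0.06,0.04]}]';python3 -m creep '[{"grip":3,"dp":[0,0,0],"rotation":[0,0,0]},{"grip":3,"dp":[0,0,0],"rotation":[0,0,0]},{"grip":3,"dp":[0,0,0],"rotation":[0,0,0]}]'; python3 tilt.py; python3 plan.py
```

```text
time: 4.87
tool_pos: [0.5632, 0.2958, 0.071]
tcp_rot: [2.047, 2.045, -0.347]
wrist_force: [1.0, 0.8, -2.6]
width: 0.387
time: 5.12
tool_pos: [0.5656, 0.2951, 0.0739]
tcp_rot: [2.047, 2.039, -0.339]
wrist_force: [-0.6, -0.9, -3.5]
width: 0.388
316 dir [ 0.    -0.043  0.999] res [0.0472 0.0017 0.    ] tilt deg 2.5 [0.565 0.284 0.095] [0.565 0.285 0.048]
322 dir [-0.011 -0.03   0.999] res [0.0462 0.0011 0.    ] tilt deg 1.8 [0.567 0.283 0.096] [0.568 0.285 0.048]
328 dir [-0.024 -0.039  0.999] res [0.0472 0.0012 0.    ] tilt deg 2.6 [0.569 0.284 0.096] [0.571 0.286 0.046]
foot [0.568 0.281 0.037]
tip [ 0.584  0.586 -0.001]
t 5.17 pos [0.5652 0.295  0.0734] x [ 0.    0.95 -0.32] y [ 1. -0.  0.] q [-0.081  0.596  2.033  1.339  1.322 -1.042] F [-0.1  0.2 -4.3] w 0.39
```

```bash
python3 -m creep '[{"grip":3,"dp":[0.1,0,0.3],"rotation":[0,0,0]},{"grip":3,"dp":[0.2,0,0.6],"rotation":[0,0,0]},{"grip":3,"dp":[0.25,0,0.8],"rotation":[0,0,0]},{"grip":3,"dp":[0.25,0,0.8],"rotation":[0,0,0]},{"grip":3,"dp":[0.25,0,0.8],"rotation":[0,0,0]}]'
```

```text
time: 5.58
tool_pos: [0.564, 0.295, 0.0632]
tcp_rot: [2.05, 2.043, -0.343]
wrist_force: [1.0, 1.5, 3.3]
width: 0.388
```

```bash
python3 -m creep '[{"grip":7,"dp":[0,0,0],"rotation":[0,0,0]},{"grip":7,"dp":[0,0,0],"rotation":[0,0,0]},{"grip":7,"dp":[0,0,0],"rotation":[0,0,0]},{"grip":7,"dp":[0,0,0],"rotation":[0,0,0]},{"grip":7,"dp":[0,0,0],"rotation":[0,0,0]}]';  python3 -c "
from h import *
p,d,c=cam('wrist'); save('w7',p)"
```

```text
time: 6.0
tool_pos: [0.5633, 0.2947, 0.0619]
tcp_rot: [2.048, 2.042, -0.347]
wrist_force: [0.9, -0.3, -0.5]
width: 0.816
```

View pics/w7.png

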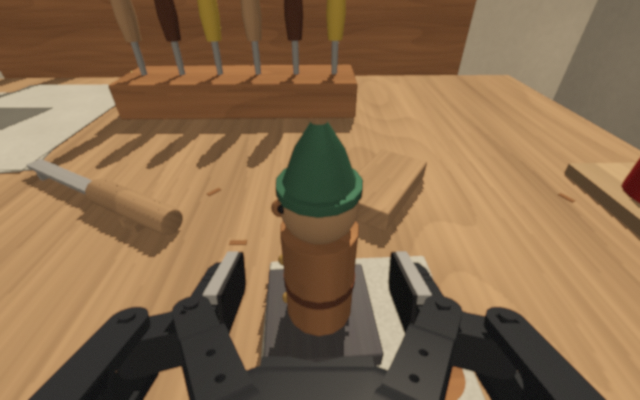

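```bash
python3 -m creep '[{"grip":7,"dp":[-4,0,0],"rotation":[0,0,0]},{"grip":7,"dp":[-8,0,0],"rotation":[0,0,0]},{"grip":7,"dp":[-12,0,0],"rotation":[0,0,0]},{"grip":7,"dp":[-13,0,-4],"rotation":[0,0,0]},{"grip":7,"dp":[-14,0,-8],"rotation":[0,0,0]}]'; python3 plan.py .438 .078 .18 97.6 30 -1
```

```text
time: 6.47
tool_pos: [0.5638, 0.1858, 0.1825]
tcp_rot: [2.055, 2.041, -0.351]
wrist_force: [0.8, 0.5, 1.7]
width: 0.821
t 6.47 pos [0.5638 0.1858 0.1825] x [ 0.    0.95 -0.32] y [ 1.   -0.01 -0.01] q [-0.27   0.418  2.012  1.159  1.489 -0.875] F [0.8 0.5 1.7] w 0.821
sgn -1 dp [-10.27, -12.45, 4.35] rot [-0.155, -1.763, -0.046] rows 14.2
```

```bash
python3 -m creep '[{"grip":8.5,"dp":[-2,-2.5,0],"rotation":[-0.01,-0.12,0]},{"grip":8.5,"dp":[-4,-5,-0.5],"rotation":[-0.02,-0.24,0]},{"grip":8.5,"dp":[-6,-7.5,-1],"rotation":[-0.03,-0.36,-0.01]},{"grip":8.5,"dp":[-8,-10,-1],"rotation":[-0.04,-0.48,-0.01]},{"grip":8.5,"dp":[-10,-12.4,-1],"rotation":[-0.05,-0.6,-0.02]}]'; python3 plan.py .438 .078 .18 97.6 30 -1
```

```text
time: 6.88
tool_pos: [0.4386, 0.0957, 0.2267]
tcp_rot: [1.625, 1.67, -0.795]
wrist_force: [0.1, -0.1, 0.6]
width: 0.994
t 6.88 pos [0.4386 0.0957 0.2267] x [-0.    0.59 -0.81] y [1.   0.04 0.02] q [-0.284 -0.096  2.153  0.623  1.342 -0.558] F [ 0.1 -0.1  0.6] w 0.994
sgn -1 dp [2.91, -0.23, 4.64] rot [-0.096, -1.156, -0.032] rows 9.3
```

```bash
python3 -m creep '[{"grip":8.5,"dp":[0,0,1],"rotation":[-0.01,-0.12,0]},{"grip":8.5,"dp":[0,0,2],"rotation":[-0.02,-0.24,0]},{"grip":8.5,"dp":[1,0,3],"rotation":[-0.03,-0.36,-0.01]},{"grip":8.5,"dp":[2,0,4],"rotation":[-0.04,-0.48,-0.01]},{"grip":8.5,"dp":[2.9,-0.2,4.6],"rotation":[-0.05,-0.6,-0.02]}]'; python3 plan.py .438 .078 .18 97.6 30 -1
```

```text
time: 7.3
tool_pos: [0.4402, 0.077, 0.1757]
tcp_rot: [1.176, 1.261, -1.106]
wrist_force: [-1.6, 0.7, -2.2]
width: 0.994
t 7.30 pos [0.4402 0.077  0.1757] x [ 0.02  0.04 -1.  ] y [1.   0.09 0.02] q [ 0.092 -0.139  2.164  0.038  1.092 -0.019] F [-1.6  0.7 -2.2] w 0.994
sgn -1 dp [-0.01, -0.2, 0.13] rot [-0.045, -0.557, -0.015] rows 4.5
```

```bash
python3 -m creep '[{"grip":8.5,"dp":[0,-0.2,0.1],"rotation":[-0.045,-0.557,-0.015]},{"grip":8.5,"dp":[0,-0.2,0.1],"rotation":[-0.045,-0.557,-0.015]},{"grip":8.5,"dp":[0,-0.2,0.1],"rotation":[-0.045,-0.557,-0.015]},{"grip":8.5,"dp":[0,-0.2,0.1],"rotation":[-0.045,-0.557,-0.015]},{"grip":8.5,"dp":[0,-0.2,0.1],"rotation":[-0.045,-0.557,-0.015]}]';python3 -m creep '[{"grip":8.5,"dp":[0,0,0],"rotation":[0,0,0]},{"grip":8.5,"dp":[0,0,0],"rotation":[0,0,0]},{"grip":8.5,"dp":[0,0,0],"rotation":[0,0,0]}]'; python3 plan.py; python3 -c "
from h import *
p,d,c=cam('wrist'); save('w8',p); print(c)"
```

```text
time: 7.72
tool_pos: [0.4374, 0.078, 0.1746]
tcp_rot: [0.743, 0.858, -1.293]
wrist_force: [-0.7, 1.0, -0.3]
width: 0.993
time: 7.97
tool_pos: [0.4375, 0.0763, 0.1747]
tcp_rot: [0.749, 0.863, -1.295]
wrist_force: [-0.1, 0.2, -0.1]
width: 0.996
t 7.97 pos [0.4375 0.0763 0.1747] x [ 0.06 -0.49 -0.87] y [ 0.99  0.13 -0.  ] q [ 4.700e-01 -1.000e-03  2.126e+00 -5.120e-01  1.250e+00  5.580e-01] F [-0.1  0.2 -0.1] w 0.996
{'fx': 313.1183360429092, 'fy': 313.1183360429092, 'cx': 316.6606345578598, 'cy': 198.8309789781133, 'rvec': array([-2.30653102, -0.15624047, -0.06229258]), 'tvec': array([-0.4421602 , -0.08369477,  0.27873418])}
```

View pics/w8.png

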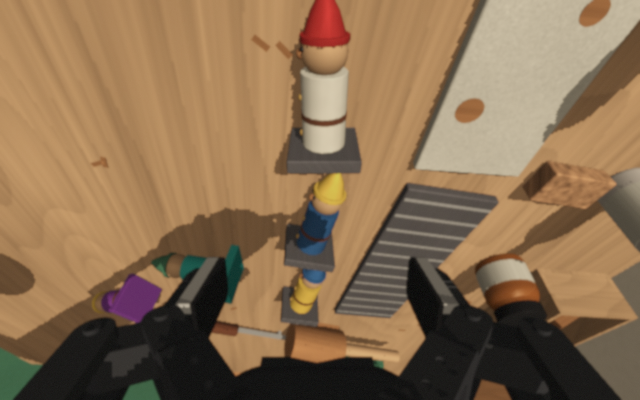

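```bash
python3 fig.py 324 110 324 -4; python3 plan.py .4375 .079 .037 97.6 30 -1
```

```text
[0.4429 0.071  0.026 ] [0.4317 0.1467 0.015 ] len(79 expected) 0.0764 head 98.5
grasp by tip [0.4426 0.0735] by coat [0.442 0.077]
t 8.02 pos [0.4377 0.076  0.175 ] x [ 0.06 -0.49 -0.87] y [ 0.99  0.13 -0.  ] q [ 4.690e-01 -2.000e-03  2.126e+00 -5.120e-01  1.250e+00  5.580e-01] F [ 0.6  0.1 -1.3] w 0.998
sgn -1 dp [12.35, 0.07, -7.08] rot [0.002, -0.007, 0.003] rows 3.4
```

```bash
python3 -m creep '[{"grip":8.5,"dp":[4,0.5,-2.2],"rotation":[0,0,0.01]},{"grip":8.5,"dp":[8,0.5,-4.4],"rotation":[0,0,0.01]},{"grip":8.5,"dp":[12.5,0.5,-6.8],"rotation":[0,0,0.01]},{"grip":8.5,"dp":[12.5,0.5,-6.8],"rotation":[0,0,0.01]},{"grip":8.5,"dp":[12.5,0.5,-6.8],"rotation":[0,0,0.01]}]';python3 -m creep '[{"grip":3,"dp":[0,0,0],"rotation":[0,0,0]},{"grip":3,"dp":[0,0,0],"rotation":[0,0,0]},{"grip":3,"dp":[0,0,0],"rotation":[0,0,0]},{"grip":3,"dp":[0,0,0],"rotation":[0,0,0]},{"grip":3,"dp":[0,0,0],"rotation":[0,0,0]}]';python3 -m creep '[{"grip":3,"dp":[0,0,0],"rotation":[0,0,0]},{"grip":3,"dp":[0,0,0],"rotation":[0,0,0]}]'; python3 plan.py
```

```text
time: 8.43
tool_pos: [0.4389, 0.0714, 0.0289]
tcp_rot: [0.747, 0.861, -1.293]
wrist_force: [-0.8, -0.0, 0.7]
width: 0.99
time: 8.85
tool_pos: [0.4443, 0.0751, 0.0348]
tcp_rot: [0.756, 0.855, -1.284]
wrist_force: [-0.4, 1.5, 5.6]
width: 0.386
time: 9.02
tool_pos: [0.4442, 0.0752, 0.0348]
tcp_rot: [0.755, 0.855, -1.284]
wrist_force: [-0.9, 0.8, 6.3]
width: 0.385
t 9.02 pos [0.4442 0.0752 0.0348] x [ 0.08 -0.49 -0.87] y [0.99 0.14 0.01] q [ 0.465  0.216  2.207 -0.601  0.983  0.736] F [-0.9  0.8  6.3] w 0.385
```

Gripped. Lift.

```bash
python3 -m creep '[{"grip":3,"dp":[-3.5,0,2],"rotation":[0,0,0]},{"grip":3,"dp":[-7,0,4],"rotation":[0,0,0]},{"grip":3,"dp":[-10.4,0,6],"rotation":[0,0,0]},{"grip":3,"dp":[-13,0,7.5],"rotation":[0,0,0]},{"grip":3,"dp":[-13,0,7.5],"rotation":[0,0,0]}]'; python3 plan.py .57 .21 .20 90 -40 -1
```

```text
time: 9.43
tool_pos: [0.4461, 0.0754, 0.1902]
tcp_rot: [0.763, 0.851, -1.277]
wrist_force: [0.5, 0.1, -2.7]
width: 0.387
t 9.43 pos [0.4461 0.0754 0.1902] x [ 0.08 -0.48 -0.87] y [0.99 0.14 0.02] q [ 0.464 -0.02   2.112 -0.519  1.255  0.545] F [ 0.5  0.1 -2.7] w 0.387
sgn -1 dp [-6.16, 14.2, -10.22] rot [0.149, 1.209, -0.006] rows 9.7
```

```bash
python3 -m creep '[{"grip":3,"dp":[-1,3,-2],"rotation":[0.015,0.12,0]},{"grip":3,"dp":[-2.4,6,-4],"rotation":[0.03,0.24,0]},{"grip":3,"dp":[-3.6,9,-6],"rotation":[0.045,0.36,0]},{"grip":3,"dp":[-5,12,-8],"rotation":[0.06,0.48,0]},{"grip":3,"dp":[-6.2,14.2,-10.2],"rotation":[0.075,0.6,0]}]'; python3 plan.py .57 .21 .20 90 -70 -1
```

```text
time: 9.85
tool_pos: [0.5688, 0.2128, 0.1882]
tcp_rot: [1.236, 1.289, -1.1]
wrist_force: [-0.1, 0.3, -3.6]
width: 0.384
t 9.85 pos [0.5688 0.2128 0.1882] x [ 0.02  0.09 -1.  ] y [1.   0.07 0.03] q [0.271 0.151 1.851 0.093 1.099 0.164] F [-0.1  0.3 -3.6] w 0.384
sgn -1 dp [-0.99, 0.15, -0.28] rot [0.071, 1.131, 0.021] rows 9.1
```

```bash
python3 -m creep '[{"grip":3,"dp":[-0.2,0,0],"rotation":[0.007,0.12,0]},{"grip":3,"dp":[-0.4,0,-0.1],"rotation":[0.015,0.24,0]},{"grip":3,"dp":[-0.6,0.1,-0.2],"rotation":[0.02,0.36,0.01]},{"grip":3,"dp":[-0.8,0.1,-0.3],"rotation":[0.03,0.48,0.01]},{"grip":3,"dp":[-1,0.1,-0.3],"rotation":[0.035,0.6,0.01]}]'; python3 plan.py .57 .21 .17 90 -70 -1
```

```text
time: 10.27
tool_pos: [0.5666, 0.213, 0.1972]
tcp_rot: [1.669, 1.704, -0.768]
wrist_force: [-0.9, 0.6, -4.8]
width: 0.39
t 10.27 pos [0.5666 0.213  0.1972] x [-0.    0.64 -0.77] y [1.   0.03 0.02] q [-0.042  0.173  1.956  0.757  1.178 -0.441] F [-0.9  0.6 -4.8] w 0.39
sgn -1 dp [2.34, 0.29, 1.72] rot [0.033, 0.533, 0.014] rows 4.3
```

```bash
python3 -m creep '[{"grip":3,"dp":[0.5,0.1,0.4],"rotation":[0.007,0.12,0]},{"grip":3,"dp":[1,0.1,0.8],"rotation":[0.015,0.24,0]},{"grip":3,"dp":[1.5,0.2,1.2],"rotation":[0.02,0.36,0.01]},{"grip":3,"dp":[2,0.3,1.5],"rotation":[0.03,0.48,0.01]},{"grip":3,"dp":[2.3,0.3,1.7],"rotation":[0.035,0.53,0.01]}]';python3 -m creep '[{"grip":3,"dp":[0,0,0],"rotation":[0,0,0]},{"grip":3,"dp":[0,0,0],"rotation":[0,0,0]},{"grip":3,"dp":[0,0,0],"rotation":[0,0,0]}]'; python3 tilt.py; python3 plan.py .57 .21 .075 90 -70 -1;  python3 -c "
from h import *
p,d,c=cam('wrist'); save('w9',p)"
```

```text
time: 10.68
tool_pos: [0.5686, 0.2135, 0.1641]
tcp_rot: [2.032, 2.035, -0.376]
wrist_force: [-1.0, -0.2, -4.5]
width: 0.384
time: 10.93
tool_pos: [0.5704, 0.215, 0.1686]
tcp_rot: [2.024, 2.031, -0.372]
wrist_force: [0.2, -0.6, -3.5]
width: 0.39
316 dir [ 0.006 -0.006  1.   ] res [0.0481 0.0012 0.    ] tilt deg 0.5 [0.57  0.207 0.188] [0.569 0.207 0.139]
322 dir [-0.006 -0.027  1.   ] res [0.0498 0.0012 0.    ] tilt deg 1.6 [0.572 0.206 0.189] [0.572 0.207 0.138]
328 dir [-0.018 -0.027  0.999] res [0.05   0.0012 0.    ] tilt deg 1.9 [0.575 0.207 0.188] [0.575 0.208 0.137]
foot [0.572 0.197 0.137]
tip [0.575 0.216 0.238]
t 10.98 pos [0.5706 0.2152 0.1694] x [-0.    0.94 -0.35] y [ 1.  0. -0.] q [-0.211  0.428  2.005  1.176  1.434 -0.872] F [ 0.3  0.3 -2.7] w 0.385
sgn -1 dp [3.33, -0.04, 9.01] rot [-0.001, 0.01, 0.004] rows 2.3
```

View pics/w9.png

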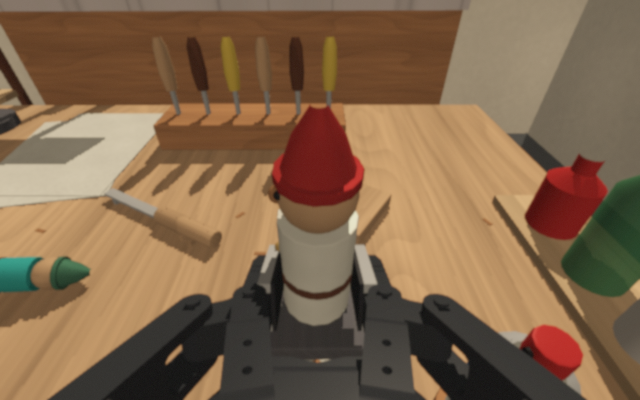

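```bash
python3 -m creep '[{"grip":3,"dp":[1.2,0,3.1],"rotation":[0,0.01,0]},{"grip":3,"dp":[2.3,0,6.2],"rotation":[0,0.01,0]},{"grip":3,"dp":[3.3,0,9],"rotation":[0,0.01,0]},{"grip":3,"dp":[3.3,0,9],"rotation":[0,0.01,0]},{"grip":3,"dp":[3.3,0,9],"rotation":[0,0.01,0]}]';python3 -m creep '[{"grip":3,"dp":[0.1,0,0.2],"rotation":[0,0,0]},{"grip":3,"dp":[0.1,0,0.4],"rotation":[0,0,0]},{"grip":3,"dp":[0.2,0,0.5],"rotation":[0,0,0]},{"grip":3,"dp":[0.2,0,0.5],"rotation":[0,0,0]}]'; python3 plan.py
```

```text
time: 11.45
tool_pos: [0.5691, 0.2151, 0.0727]
tcp_rot: [2.031, 2.041, -0.362]
wrist_force: [0.4, -0.3, -2.0]
width: 0.385
time: 11.78
tool_pos: [0.5703, 0.2145, 0.0685]
tcp_rot: [2.03, 2.037, -0.359]
wrist_force: [0.2, -0.2, -2.6]
width: 0.388
t 11.78 pos [0.5703 0.2145 0.0685] x [-0.    0.94 -0.34] y [ 1.  0. -0.] q [-0.215  0.612  1.999  1.208  1.38  -1.04 ] F [ 0.2 -0.2 -2.6] w 0.388
```

```bash
python3 -m creep '[{"grip":3,"dp":[0.1,0,0.2],"rotation":[0,0,0]},{"grip":3,"dp":[0.1,0,0.4],"rotation":[0,0,0]},{"grip":3,"dp":[0.2,0,0.5],"rotation":[0,0,0]},{"grip":3,"dp":[0.2,0,0.5],"rotation":[0,0,0]}]'
```

```text
time: 12.12
tool_pos: [0.5692, 0.2148, 0.0613]
tcp_rot: [2.032, 2.039, -0.362]
wrist_force: [-0.3, -1.0, -3.2]
width: 0.385
```

```bash
python3 -m creep '[{"grip":3,"dp":[0.1,0,0.2],"rotation":[0,0,0]},{"grip":3,"dp":[0.1,0,0.3],"rotation":[0,0,0]},{"grip":3,"dp":[0.1,0,0.4],"rotation":[0,0,0]},{"grip":3,"dp":[0.1,0,0.4],"rotation":[0,0,0]}]'
```

```text
time: 12.45
tool_pos: [0.5693, 0.2143, 0.0572]
tcp_rot: [2.032, 2.039, -0.362]
wrist_force: [0.1, -0.3, -4.1]
width: 0.384
```

```bash
python3 -c "
from h import *
p,d,c=cam('wrist'); save('w10',p);P=cloud(c,d)
for v in range(290,400,10): print(v,P[v,320].round(3))"
```

```text
290 [0.57  0.206 0.056]
300 [0.57  0.206 0.048]
310 [0.57  0.207 0.039]
320 [0.57  0.207 0.03 ]
330 [0.57  0.204 0.026]
340 [0.57  0.199 0.026]
350 [0.57  0.195 0.023]
360 [0.57  0.195 0.012]
370 [0.57  0.157 0.088]
380 [0.57  0.154 0.09 ]
390 [0.57  0.151 0.092]
```

View pics/w10.png

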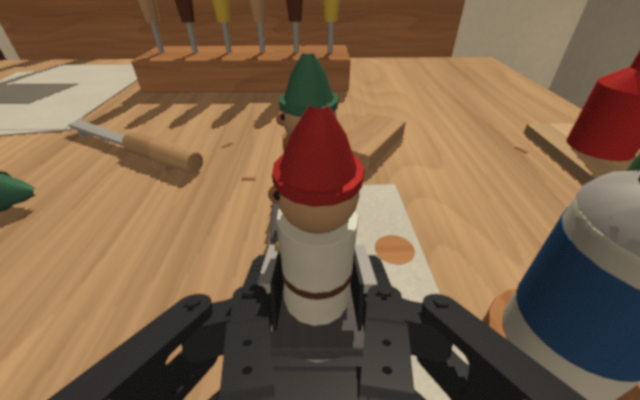

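```bash
python3 -m creep '[{"grip":3,"dp":[0.05,0,0.1],"rotation":[0,0,0]},{"grip":3,"dp":[0.1,0,0.2],"rotation":[0,0,0]},{"grip":3,"dp":[0.1,0,0.3],"rotation":[0,0,0]},{"grip":3,"dp":[0.1,0,0.3],"rotation":[0,0,0]}]'
```

```text
time: 12.83
tool_pos: [0.5695, 0.2146, 0.0556]
tcp_rot: [2.032, 2.041, -0.358]
wrist_force: [-1.6, 1.0, 3.5]
width: 0.388
```

Contact. Release and retract.

```bash
python3 -m creep '[{"grip":7,"dp":[0,0,0],"rotation":[0,0,0]},{"grip":7,"dp":[0,0,0],"rotation":[0,0,0]},{"grip":7,"dp":[0,0,0],"rotation":[0,0,0]},{"grip":7,"dp":[0,0,0],"rotation":[0,0,0]},{"grip":7,"dp":[0,0,0],"rotation":[0,0,0]}]';python3 -m creep '[{"grip":7,"dp":[-4,0,0],"rotation":[0,0,0]},{"grip":7,"dp":[-8,0,0],"rotation":[0,0,0]},{"grip":7,"dp":[-12,0,0],"rotation":[0,0,0]},{"grip":7,"dp":[-13,0,-4],"rotation":[0,0,0]},{"grip":7,"dp":[-14,0,-8],"rotation":[0,0,0]}]';  python3 -c "
from h import *
p,d,c=cam('wrist'); save('w11',p)"; python3 plan.py .454 -.075 .18 83.8 30 -1
```

```text
time: 13.25
tool_pos: [0.5695, 0.2142, 0.0543]
tcp_rot: [2.031, 2.039, -0.362]
wrist_force: [-1.1, -0.2, 0.3]
width: 0.819
time: 13.67
tool_pos: [0.5705, 0.1074, 0.1766]
tcp_rot: [2.038, 2.038, -0.366]
wrist_force: [0.3, 0.0, 0.5]
width: 0.819
t 13.72 pos [0.5736 0.1083 0.1866] x [ 0.    0.94 -0.34] y [1. 0. 0.] q [-0.386  0.449  1.939  1.06   1.567 -0.888] F [0.1 1.3 6.4] w 0.817
sgn -1 dp [-17.13, -12.01, 7.25] rot [0.118, -1.749, 0.039] rows 14.0
```

View pics/w11.png

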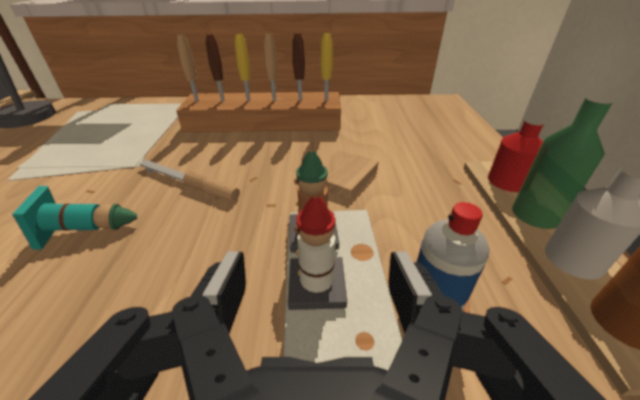

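Red (318,265) and green (312,180) both stand on the board. Next yellow.

```bash
python3 -m creep '[{"grip":8.5,"dp":[-3.4,-2.4,0],"rotation":[0.01,-0.12,0]},{"grip":8.5,"dp":[-7,-5,0],"rotation":[0.02,-0.24,0]},{"grip":8.5,"dp":[-10,-7.5,0],"rotation":[0.03,-0.36,0]},{"grip":8.5,"dp":[-13.5,-10,0],"rotation":[0.04,-0.48,0.01]},{"grip":8.5,"dp":[-17,-12,0.5],"rotation":[0.04,-0.6,0.01]}]'; python3 plan.py .454 -.075 .18 83.8 30 -1
```

```text
time: 14.13
tool_pos: [0.45, -0.0534, 0.2322]
tcp_rot: [1.671, 1.647, -0.894]
wrist_force: [0.5, -0.6, 0.2]
width: 0.994
t 14.13 pos [ 0.45   -0.0534  0.2322] x [-0.01  0.58 -0.82] y [ 1.   -0.03 -0.03] q [-0.548  0.022  2.022  0.516  1.473 -0.659] F [ 0.5 -0.6  0.2] w 0.994
sgn -1 dp [3.21, 0.62, 5.21] rot [0.081, -1.139, 0.035] rows 9.1
```

```bash
python3 -m creep '[{"grip":8.5,"dp":[0,0,1],"rotation":[0.01,-0.12,0]},{"grip":8.5,"dp":[0,0.2,2],"rotation":[0.02,-0.24,0]},{"grip":8.5,"dp":[1,0.4,3],"rotation":[0.03,-0.36,0.01]},{"grip":8.5,"dp":[2,0.6,4],"rotation":[0.035,-0.48,0.01]},{"grip":8.5,"dp":[3.2,0.6,5.2],"rotation":[0.04,-0.6,0.02]}]'; python3 plan.py .454 -.075 .18 83.8 30 -1
```

```text
time: 14.55
tool_pos: [0.4567, -0.0763, 0.1762]
tcp_rot: [1.268, 1.199, -1.268]
wrist_force: [-0.4, -0.2, -0.2]
width: 0.994
t 14.55 pos [ 0.4567 -0.0763  0.1762] x [-0.02  0.02 -1.  ] y [ 1.   -0.07 -0.02] q [-0.229 -0.074  2.105  0.015  1.131 -0.162] F [-0.4 -0.2 -0.2] w 0.994
sgn -1 dp [0.05, -0.29, 0.14] rot [0.039, -0.54, 0.009] rows 4.3
```

```bash
python3 -m creep '[{"grip":8.5,"dp":[0,-0.2,0.1],"rotation":[0.04,-0.54,0.01]},{"grip":8.5,"dp":[0,-0.2,0.1],"rotation":[0.04,-0.54,0.01]},{"grip":8.5,"dp":[0,-0.2,0.1],"rotation":[0.04,-0.54,0.01]},{"grip":8.5,"dp":[0,-0.2,0.1],"rotation":[0.04,-0.54,0.01]},{"grip":8.5,"dp":[0,-0.2,0.1],"rotation":[0.04,-0.54,0.01]}]';python3 -m creep '[{"grip":8.5,"dp":[0,0,0],"rotation":[0,0,0]},{"grip":8.5,"dp":[0,0,0],"rotation":[0,0,0]},{"grip":8.5,"dp":[0,0,0],"rotation":[0,0,0]}]'; python3 plan.py; python3 -c "
from h import *
p,d,c=cam('wrist'); save('w12',p)"
```

```text
time: 14.97
tool_pos: [0.4525, -0.0744, 0.1737]
tcp_rot: [0.865, 0.787, -1.508]
wrist_force: [-0.4, 1.0, -1.0]
width: 1.0
time: 15.22
tool_pos: [0.4528, -0.0764, 0.1744]
tcp_rot: [0.873, 0.79, -1.509]
wrist_force: [-0.2, 0.3, 0.3]
width: 0.998
t 15.22 pos [ 0.4528 -0.0764  0.1744] x [-0.06 -0.49 -0.87] y [ 0.99 -0.11 -0.01] q [ 1.310e-01 -2.000e-03  2.127e+00 -5.380e-01  1.209e+00  4.820e-01] F [-0.2  0.3  0.3] w 0.998
```

View pics/w12.png

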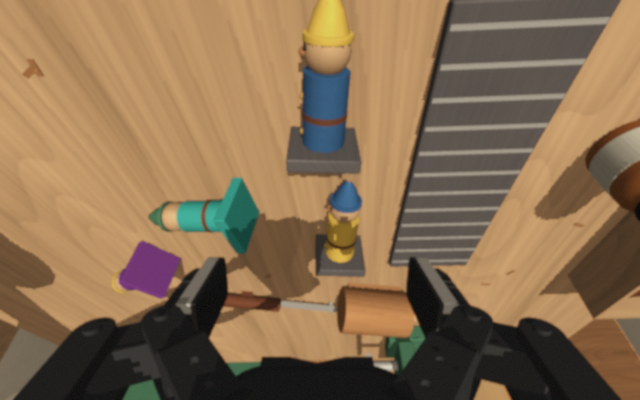

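```bash
python3 fig.py 325.5 110 328 -4; python3 plan.py .458 -.076 .037 84 30 -1
```

```text
[ 0.4579 -0.083   0.026 ] [ 0.4664 -0.0072  0.015 ] len(79 expected) 0.0763 head 83.6
grasp by tip [ 0.4581 -0.0807] by coat [ 0.4586 -0.077 ]
t 15.27 pos [ 0.4529 -0.0768  0.1747] x [-0.06 -0.49 -0.87] y [ 0.99 -0.11 -0.01] q [ 1.300e-01 -2.000e-03  2.127e+00 -5.380e-01  1.209e+00  4.820e-01] F [ 0.7 -0.   0.5] w 0.991
sgn -1 dp [12.4, 0.58, -6.92] rot [-0.002, -0.006, 0.007] rows 3.4
```

```bash
python3 -m creep '[{"grip":8.5,"dp":[4,0.5,-2.2],"rotation":[0,0,0.01]},{"grip":8.5,"dp":[8,0.5,-4.4],"rotation":[0,0,0.01]},{"grip":8.5,"dp":[12.5,0.6,-6.9],"rotation":[0,0,0.01]},{"grip":8.5,"dp":[12.5,0.6,-6.9],"rotation":[0,0,0.01]},{"grip":8.5,"dp":[12.5,0.6,-6.9],"rotation":[0,0,0.01]}]';python3 -m creep '[{"grip":3,"dp":[0,0,0],"rotation":[0,0,0]},{"grip":3,"dp":[0,0,0],"rotation":[0,0,0]},{"grip":3,"dp":[0,0,0],"rotation":[0,0,0]},{"grip":3,"dp":[0,0,0],"rotation":[0,0,0]},{"grip":3,"dp":[0,0,0],"rotation":[0,0,0]}]';python3 -m creep '[{"grip":3,"dp":[0,0,0],"rotation":[0,0,0]},{"grip":3,"dp":[0,0,0],"rotation":[0,0,0]}]'; python3 plan.py
```

```text
time: 15.68
tool_pos: [0.4536, -0.0804, 0.0277]
tcp_rot: [0.87, 0.789, -1.507]
wrist_force: [-0.3, -0.2, 0.2]
width: 0.995
time: 16.1
tool_pos: [0.4597, -0.0787, 0.034]
tcp_rot: [0.877, 0.781, -1.498]
wrist_force: [-1.0, 1.1, 5.2]
width: 0.391
time: 16.27
tool_pos: [0.4596, -0.0788, 0.034]
tcp_rot: [0.877, 0.78, -1.498]
wrist_force: [-0.1, 1.3, 6.4]
width: 0.39
t 16.27 pos [ 0.4596 -0.0788  0.034 ] x [-0.05 -0.49 -0.87] y [ 0.99 -0.1   0.01] q [ 0.127  0.218  2.207 -0.639  0.947  0.674] F [-0.1  1.3  6.4] w 0.39
```

```bash
python3 -m creep '[{"grip":3,"dp":[-3.5,0,2],"rotation":[0,0,0]},{"grip":3,"dp":[-7,0,4],"rotation":[0,0,0]},{"grip":3,"dp":[-10.4,0,6],"rotation":[0,0,0]},{"grip":3,"dp":[-13,0,7.5],"rotation":[0,0,0]},{"grip":3,"dp":[-13,0,7.5],"rotation":[0,0,0]}]'; python3 plan.py .575 .13 .20 90 -40 -1
```

```text
time: 16.68
tool_pos: [0.462, -0.0791, 0.1898]
tcp_rot: [0.884, 0.774, -1.491]
wrist_force: [1.9, 0.1, -1.4]
width: 0.387
t 16.68 pos [ 0.462  -0.0791  0.1898] x [-0.04 -0.49 -0.87] y [ 0.99 -0.1   0.02] q [ 0.126 -0.018  2.111 -0.543  1.213  0.47 ] F [ 1.9  0.1 -1.4] w 0.387
sgn -1 dp [-11.41, 9.07, -19.14] rot [-0.107, 1.214, -0.028] rows 9.8
```

```bash
python3 -m creep '[{"grip":3,"dp":[-3,1.8,-3],"rotation":[-0.01,0.12,0]},{"grip":3,"dp":[-5.5,3.6,-7],"rotation":[-0.02,0.24,0]},{"grip":3,"dp":[-8,5.4,-11],"rotation":[-0.03,0.36,-0.01]},{"grip":3,"dp":[-10,7.2,-15],"rotation":[-0.04,0.48,-0.01]},{"grip":3,"dp":[-11.4,9,-19],"rotation":[-0.05,0.6,-0.01]}]'; python3 plan.py .575 .13 .19 90 -70 -1
```

```text
time: 17.1
tool_pos: [0.556, 0.1052, 0.1926]
tcp_rot: [1.313, 1.254, -1.216]
wrist_force: [-0.8, 0.3, -3.2]
width: 0.388
t 17.10 pos [0.556  0.1052 0.1926] x [-0.01  0.09 -1.  ] y [ 1.   -0.06 -0.01] q [0.09  0.095 1.904 0.098 1.144 0.107] F [-0.8  0.3 -3.2] w 0.388
sgn -1 dp [0.68, 1.74, -3.01] rot [-0.056, 1.133, -0.026] rows 9.1
```

```bash
python3 -m creep '[{"grip":3,"dp":[0,0.4,-0.7],"rotation":[-0.005,0.12,0]},{"grip":3,"dp":[0,0.8,-1.4],"rotation":[-0.01,0.24,0]},{"grip":3,"dp":[0,1.2,-2],"rotation":[-0.02,0.36,-0.01]},{"grip":3,"dp":[0,1.6,-2.7],"rotation":[-0.025,0.48,-0.01]},{"grip":3,"dp":[0,1.7,-3],"rotation":[-0.03,0.6,-0.01]}]'; python3 plan.py .575 .13 .17 90 -70 -1
```

```text
time: 17.52
tool_pos: [0.5738, 0.132, 0.1934]
tcp_rot: [1.719, 1.683, -0.825]
wrist_force: [-0.4, 0.9, -3.6]
width: 0.39
t 17.52 pos [0.5738 0.132  0.1934] x [ 0.01  0.63 -0.77] y [ 1.   -0.03 -0.01] q [-0.182  0.192  1.941  0.721  1.243 -0.475] F [-0.4  0.9 -3.6] w 0.39
sgn -1 dp [2.11, 0.15, 1.38] rot [-0.025, 0.534, -0.015] rows 4.3
```

```bash
python3 -m creep '[{"grip":3,"dp":[0.5,0.1,0.3],"rotation":[-0.005,0.12,0]},{"grip":3,"dp":[1,0.1,0.6],"rotation":[-0.01,0.24,0]},{"grip":3,"dp":[1.5,0.1,0.9],"rotation":[-0.02,0.36,-0.01]},{"grip":3,"dp":[2,0.1,1.2],"rotation":[-0.02,0.48,-0.01]},{"grip":3,"dp":[2.1,0.1,1.4],"rotation":[-0.025,0.53,-0.015]}]';python3 -m creep '[{"grip":3,"dp":[0,0,0],"rotation":[0,0,0]},{"grip":3,"dp":[0,0,0],"rotation":[0,0,0]},{"grip":3,"dp":[0,0,0],"rotation":[0,0,0]}]'; python3 tilt.py; python3 plan.py .575 .13 .072 90 -70 -1;  python3 -c "
from h import *
p,d,c=cam('wrist'); save('w13',p)"
```

```text
time: 17.93
tool_pos: [0.5716, 0.1334, 0.1634]
tcp_rot: [2.033, 2.032, -0.374]
wrist_force: [-0.8, -0.2, -3.1]
width: 0.387
time: 18.18
tool_pos: [0.5739, 0.1343, 0.1678]
tcp_rot: [2.026, 2.027, -0.372]
wrist_force: [-0.3, 0.0, -1.8]
width: 0.387
316 dir [ 0.005 -0.018  1.   ] res [0.0486 0.0011 0.    ] tilt deg 1.1 [0.573 0.125 0.189] [0.573 0.126 0.138]
322 dir [-0.008 -0.012  1.   ] res [0.0482 0.0013 0.    ] tilt deg 0.8 [0.575 0.125 0.188] [0.576 0.126 0.138]
328 dir [-0.02  -0.023  1.   ] res [0.0494 0.0005 0.    ] tilt deg 1.7 [0.578 0.125 0.188] [0.579 0.127 0.137]
foot [0.576 0.116 0.137]
tip [0.578 0.134 0.238]
t 18.23 pos [0.5741 0.1345 0.1685] x [-0.    0.94 -0.35] y [ 1.  0. -0.] q [-0.342  0.458  1.959  1.082  1.515 -0.894] F [-0.1 -0.4 -2.9] w 0.387
sgn -1 dp [3.48, 0.11, 9.18] rot [-0.001, 0.011, 0.001] rows 2.4
```

View pics/w13.png

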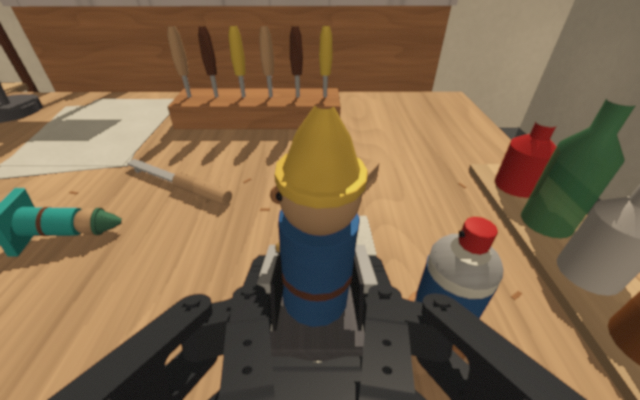

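```bash
python3 -m creep '[{"grip":3,"dp":[1.2,0,3.2],"rotation":[0,0.01,0]},{"grip":3,"dp":[2.4,0,6.6],"rotation":[0,0.01,0]},{"grip":3,"dp":[3.7,0,10],"rotation":[0,0.01,0]},{"grip":3,"dp":[3.7,0,10],"rotation":[0,0.01,0]},{"grip":3,"dp":[3.7,0,10],"rotation":[0,0.01,0]}]';python3 -m creep '[{"grip":3,"dp":[0.05,0,0.1],"rotation":[0,0,0]},{"grip":3,"dp":[0.1,0,0.2],"rotation":[0,0,0]},{"grip":3,"dp":[0.1,0,0.3],"rotation":[0,0,0]},{"grip":3,"dp":[0.1,0,0.3],"rotation":[0,0,0]}]'; python3 -c "
from h import *
p,d,c=cam('wrist');P=cloud(c,d)
for v in range(330,370,10): print(v,P[v,320].round(3))"
```

```text
time: 18.7
tool_pos: [0.5723, 0.1347, 0.0607]
tcp_rot: [2.033, 2.038, -0.363]
wrist_force: [0.4, -0.5, -1.7]
width: 0.386
time: 19.03
tool_pos: [0.574, 0.1335, 0.0595]
tcp_rot: [2.031, 2.032, -0.359]
wrist_force: [0.1, 0.1, -2.7]
width: 0.39
330 [0.575 0.122 0.03 ]
340 [0.575 0.117 0.029]
350 [0.575 0.113 0.028]
360 [0.575 0.116 0.012]
```

```bash
python3 -m creep '[{"grip":3,"dp":[0.05,0,0.1],"rotation":[0,0,0]},{"grip":3,"dp":[0.1,0,0.2],"rotation":[0,0,0]},{"grip":3,"dp":[0.1,0,0.35],"rotation":[0,0,0]},{"grip":3,"dp":[0.15,0,0.45],"rotation":[0,0,0]},{"grip":3,"dp":[0.15,0,0.45],"rotation":[0,0,0]}]'
```

```text
time: 19.5
tool_pos: [0.5731, 0.1339, 0.0536]
tcp_rot: [2.034, 2.036, -0.359]
wrist_force: [-0.2, -0.6, 2.5]
width: 0.388
```

```bash
python3 -m creep '[{"grip":7,"dp":[0,0,0],"rotation":[0,0,0]},{"grip":7,"dp":[0,0,0],"rotation":[0,0,0]},{"grip":7,"dp":[0,0,0],"rotation":[0,0,0]},{"grip":7,"dp":[0,0,0],"rotation":[0,0,0]},{"grip":7,"dp":[0,0,0],"rotation":[0,0,0]}]';python3 -m creep '[{"grip":7,"dp":[-4,0,0],"rotation":[0,0,0]},{"grip":7,"dp":[-8,0,0],"rotation":[0,0,0]},{"grip":7,"dp":[-12,0,0],"rotation":[0,0,0]},{"grip":7,"dp":[-13,0,-4],"rotation":[0,0,0]},{"grip":7,"dp":[-14,0,-8],"rotation":[0,0,0]}]';  python3 -c "
from h import *
p,d,c=cam('wrist'); save('w14',p)"; python3 plan.py .46 -.251 .18 81 30 -1
```

```text
time: 19.92
tool_pos: [0.573, 0.1337, 0.0529]
tcp_rot: [2.033, 2.035, -0.361]
wrist_force: [-0.2, 0.7, -0.9]
width: 0.818
time: 20.33
tool_pos: [0.5734, 0.0271, 0.1751]
tcp_rot: [2.039, 2.034, -0.365]
wrist_force: [0.5, -0.8, 0.7]
width: 0.822
t 20.38 pos [0.5764 0.0277 0.1851] x [ 0.    0.94 -0.34] y [ 1.   -0.    0.01] q [-0.5    0.498  1.863  0.978  1.646 -0.907] F [0.5 0.4 5.9] w 0.822
sgn -1 dp [-26.16, -11.65, 10.38] rot [0.169, -1.745, 0.056] rows 14.0
```

View pics/w14.png

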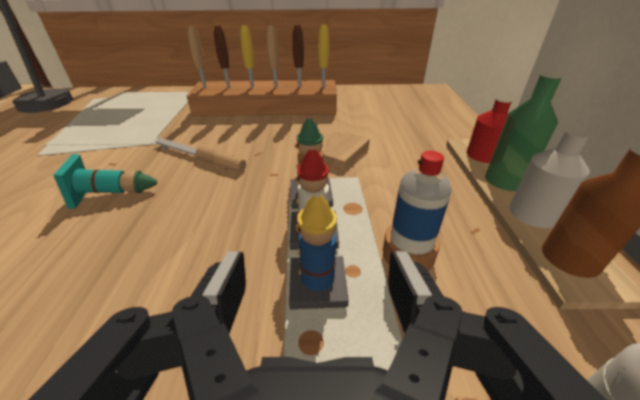

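Three stand: green (309,145), red (313,190), yellow (318,255). On to blue.

```bash
python3 -m creep '[{"grip":8.5,"dp":[-3.8,-1.7,0],"rotation":[0.01,-0.12,0]},{"grip":8.5,"dp":[-7.6,-3.4,0],"rotation":[0.02,-0.24,0]},{"grip":8.5,"dp":[-11.4,-5,0.2],"rotation":[0.03,-0.36,0.01]},{"grip":8.5,"dp":[-15,-6.7,0.8],"rotation":[0.045,-0.48,0.01]},{"grip":8.5,"dp":[-19,-8.4,1.5],"rotation":[0.055,-0.6,0.02]}]'; python3 plan.py .46 -.251 .18 81 30 -1
```

```text
time: 20.8
tool_pos: [0.4901, -0.1545, 0.2279]
tcp_rot: [1.688, 1.634, -0.909]
wrist_force: [0.3, 0.9, -0.2]
width: 0.994
t 20.80 pos [ 0.4901 -0.1545  0.2279] x [ 0.    0.58 -0.82] y [ 1.   -0.05 -0.03] q [-0.658  0.185  1.85   0.476  1.52  -0.724] F [ 0.3  0.9 -0.2] w 0.994
sgn -1 dp [-1.46, -2.38, 11.26] rot [0.112, -1.135, 0.041] rows 9.1
```

```bash
python3 -m creep '[{"grip":8.5,"dp":[-1,-0.5,2],"rotation":[0.01,-0.12,0]},{"grip":8.5,"dp":[-1.5,-1,4],"rotation":[0.02,-0.24,0]},{"grip":8.5,"dp":[-1.5,-1.5,6.5],"rotation":[0.03,-0.36,0.01]},{"grip":8.5,"dp":[-1.5,-2,9],"rotation":[0.045,-0.48,0.015]},{"grip":8.5,"dp":[-1.5,-2.4,11.2],"rotation":[0.055,-0.6,0.02]}]'; python3 plan.py .46 -.251 .18 81 30 -1
```

```text
time: 21.22
tool_pos: [0.4601, -0.2523, 0.1752]
tcp_rot: [1.285, 1.19, -1.303]
wrist_force: [-0.3, -0.4, -0.9]
width: 0.997
t 21.22 pos [ 0.4601 -0.2523  0.1752] x [-0.03  0.02 -1.  ] y [ 0.99 -0.11 -0.03] q [-5.480e-01  5.700e-02  1.977e+00 -1.000e-03  1.141e+00 -4.410e-01] F [-0.3 -0.4 -0.9] w 0.997
sgn -1 dp [-0.05, -0.03, 0.12] rot [0.057, -0.536, 0.017] rows 4.3
```

```bash
python3 -m creep '[{"grip":8.5,"dp":[0,0,0.1],"rotation":[0.055,-0.54,0.015]},{"grip":8.5,"dp":[0,0,0.1],"rotation":[0.055,-0.54,0.015]},{"grip":8.5,"dp":[0,0,0.1],"rotation":[0.055,-0.54,0.015]},{"grip":8.5,"dp":[0,0,0.1],"rotation":[0.055,-0.54,0.015]},{"grip":8.5,"dp":[0,0,0.1],"rotation":[0.055,-0.54,0.015]}]';python3 -m creep '[{"grip":8.5,"dp":[0,0,0],"rotation":[0,0,0]},{"grip":8.5,"dp":[0,0,0],"rotation":[0,0,0]},{"grip":8.5,"dp":[0,0,0],"rotation":[0,0,0]}]'; python3 plan.py; python3 -c "
from h import *
p,d,c=cam('wrist'); save('w15',p)"
```

```text
time: 21.63
tool_pos: [0.4593, -0.2496, 0.1734]
tcp_rot: [0.887, 0.77, -1.55]
wrist_force: [-0.3, 0.4, -1.6]
width: 0.996
time: 21.88
tool_pos: [0.46, -0.2517, 0.1745]
tcp_rot: [0.894, 0.772, -1.55]
wrist_force: [-0.0, 0.2, 0.8]
width: 0.999
t 21.88 pos [ 0.46   -0.2517  0.1745] x [-0.08 -0.49 -0.87] y [ 0.99 -0.15 -0.01] q [-0.229  0.027  2.098 -0.603  1.065  0.236] F [-0.   0.2  0.8] w 0.999
```

View pics/w15.png

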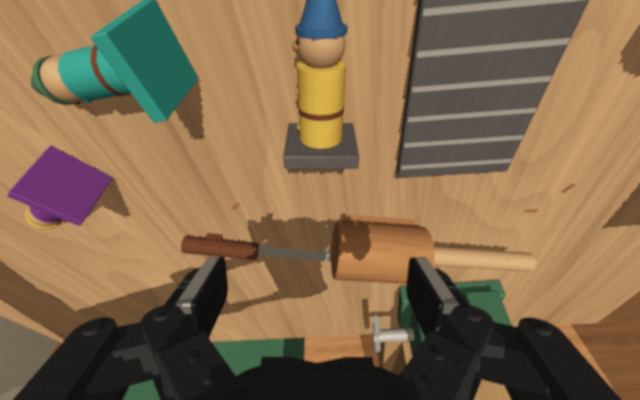

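```bash
python3 fig.py 321 104 320.5 -10; python3 plan.py .46 -.251 .037 81 30 -1
```

```text
[ 0.462  -0.2534  0.026 ] [ 0.4725 -0.1798  0.015 ] len(79 expected) 0.0743 head 81.9
grasp by tip [ 0.4621 -0.253 ] by coat [ 0.4629 -0.2474]
t 21.93 pos [ 0.4601 -0.2522  0.1748] x [-0.08 -0.49 -0.87] y [ 0.99 -0.16 -0.  ] q [-0.23   0.027  2.098 -0.603  1.065  0.237] F [ 0.4 -0.2 -0. ] w 0.996
sgn -1 dp [12.4, 0.04, -6.95] rot [0.003, -0.003, 0.004] rows 3.4
```

```bash
python3 -m creep '[{"grip":8.5,"dp":[4,0.3,-2.3],"rotation":[0,0,0]},{"grip":8.5,"dp":[8,0.3,-4.6],"rotation":[0,0,0]},{"grip":8.5,"dp":[12.3,0.3,-7.2],"rotation":[0,0,0]},{"grip":8.5,"dp":[12.3,0.3,-7.2],"rotation":[0,0,0]},{"grip":8.5,"dp":[12.3,0.3,-7.2],"rotation":[0,0,0]}]';python3 -m creep '[{"grip":3,"dp":[0,0,0],"rotation":[0,0,0]},{"grip":3,"dp":[0,0,0],"rotation":[0,0,0]},{"grip":3,"dp":[0,0,0],"rotation":[0,0,0]},{"grip":3,"dp":[0,0,0],"rotation":[0,0,0]},{"grip":3,"dp":[0,0,0],"rotation":[0,0,0]}]';python3 -m creep '[{"grip":3,"dp":[0,0,0],"rotation":[0,0,0]},{"grip":3,"dp":[0,0,0],"rotation":[0,0,0]}]'; python3 plan.py
```

```text
time: 22.35
tool_pos: [0.4579, -0.2509, 0.0271]
tcp_rot: [0.89, 0.779, -1.557]
wrist_force: [-0.6, 0.3, -0.3]
width: 0.994
time: 22.77
tool_pos: [0.4643, -0.2514, 0.0344]
tcp_rot: [0.895, 0.767, -1.549]
wrist_force: [-1.0, 0.4, 4.4]
width: 0.386
time: 22.93
tool_pos: [0.4642, -0.2514, 0.0344]
tcp_rot: [0.894, 0.767, -1.549]
wrist_force: [0.1, 1.6, 5.3]
width: 0.387
t 22.93 pos [ 0.4642 -0.2514  0.0344] x [-0.08 -0.49 -0.87] y [ 0.99 -0.15 -0.  ] q [-0.225  0.243  2.174 -0.737  0.834  0.467] F [0.1 1.6 5.3] w 0.387
```

Lift, higher, with travel to y≈0.05.

```bash
python3 -m creep '[{"grip":3,"dp":[-3.5,0,2],"rotation":[0,0,0]},{"grip":3,"dp":[-7,0,4],"rotation":[0,0,0]},{"grip":3,"dp":[-10.4,0,6],"rotation":[0,0,0]},{"grip":3,"dp":[-13.9,0,8],"rotation":[0,0,0]},{"grip":3,"dp":[-15,0,8.5],"rotation":[0,0,0]}]'; python3 plan.py .58 .05 .20 90 -40 -1
```

```text
time: 23.35
tool_pos: [0.4669, -0.2509, 0.2122]
tcp_rot: [0.898, 0.761, -1.545]
wrist_force: [1.6, -1.2, -2.4]
width: 0.389
t 23.35 pos [ 0.4669 -0.2509  0.2122] x [-0.07 -0.49 -0.87] y [ 0.99 -0.15  0.01] q [-0.223 -0.008  2.059 -0.586  1.121  0.202] F [ 1.6 -1.2 -2.4] w 0.389
sgn -1 dp [-14.46, 6.49, -28.36] rot [-0.163, 1.219, -0.021] rows 9.8
```

```bash
python3 -m creep '[{"grip":3,"dp":[-1.7,0.8,-3.3],"rotation":[-0.015,0.12,0]},{"grip":3,"dp":[-3.4,1.6,-6.6],"rotation":[-0.03,0.24,0]},{"grip":3,"dp":[-5.1,2.4,-10],"rotation":[-0.045,0.36,0]},{"grip":3,"dp":[-6.8,3.2,-13.3],"rotation":[-0.06,0.48,0]},{"grip":3,"dp":[-8.5,4,-16.5],"rotation":[-0.08,0.6,-0.01]}]'; python3 plan.py .58 .05 .19 90 -60 -1
```

```text
time: 23.77
tool_pos: [0.5319, -0.0709, 0.1962]
tcp_rot: [1.32, 1.255, -1.246]
wrist_force: [-0.7, -0.0, -3.7]
width: 0.384
t 23.77 pos [ 0.5319 -0.0709  0.1962] x [-0.02  0.09 -1.  ] y [ 1.   -0.08 -0.03] q [-0.229  0.064  1.93   0.087  1.191 -0.182] F [-0.7 -0.  -3.7] w 0.384
sgn -1 dp [1.86, 3.83, -12.75] rot [-0.087, 0.959, -0.017] rows 7.7
```

```bash
python3 -m creep '[{"grip":3,"dp":[0,0.8,-2.5],"rotation":[-0.01,0.12,0]},{"grip":3,"dp":[0,1.6,-5],"rotation":[-0.02,0.24,0]},{"grip":3,"dp":[0.3,2.4,-7.5],"rotation":[-0.03,0.36,0]},{"grip":3,"dp":[0.6,3.2,-10],"rotation":[-0.04,0.48,0]},{"grip":3,"dp":[1,3.8,-12.7],"rotation":[-0.05,0.6,-0.01]}]'; python3 plan.py .58 .05 .17 90 -70 -1
```

```text
time: 24.18
tool_pos: [0.5805, 0.051, 0.195]
tcp_rot: [1.722, 1.684, -0.838]
wrist_force: [-0.3, 0.1, -3.6]
width: 0.391
t 24.18 pos [0.5805 0.051  0.195 ] x [ 0.    0.63 -0.77] y [ 1.   -0.03 -0.02] q [-0.311  0.233  1.887  0.672  1.326 -0.544] F [-0.3  0.1 -3.6] w 0.391
sgn -1 dp [2.3, -0.0, 1.41] rot [-0.036, 0.536, -0.014] rows 4.3
```

```bash
python3 -m creep '[{"grip":3,"dp":[0.5,0,0.3],"rotation":[-0.005,0.12,0]},{"grip":3,"dp":[1,0,0.6],"rotation":[-0.01,0.24,0]},{"grip":3,"dp":[1.5,0,0.9],"rotation":[-0.02,0.36,-0.01]},{"grip":3,"dp":[2,0,1.2],"rotation":[-0.03,0.48,-0.01]},{"grip":3,"dp":[2.3,0,1.4],"rotation":[-0.035,0.53,-0.015]}]';python3 -m creep '[{"grip":3,"dp":[0,0,0],"rotation":[0,0,0]},{"grip":3,"dp":[0,0,0],"rotation":[0,0,0]},{"grip":3,"dp":[0,0,0],"rotation":[0,0,0]}]'; python3 tilt.py; python3 plan.py .58 .05 .072 90 -70 -1;  python3 -c "
from h import *
p,d,c=cam('wrist'); save('w16',p)"
```

```text
time: 24.6
tool_pos: [0.5774, 0.0539, 0.1637]
tcp_rot: [2.031, 2.033, -0.374]
wrist_force: [-1.4, 0.3, -3.0]
width: 0.391
time: 24.85
tool_pos: [0.5794, 0.0546, 0.168]
tcp_rot: [2.024, 2.028, -0.373]
wrist_force: [-0.8, -0.3, -3.2]
width: 0.389
316 dir [ 0.005 -0.018  1.   ] res [0.0486 0.0008 0.    ] tilt deg 1.1 [0.579 0.045 0.189] [0.578 0.046 0.139]
322 dir [-0.007 -0.026  1.   ] res [0.0496 0.001  0.    ] tilt deg 1.6 [0.581 0.046 0.189] [0.581 0.047 0.138]
328 dir [-0.02  -0.018  1.   ] res [0.0491 0.001  0.    ] tilt deg 1.5 [0.583 0.046 0.188] [0.584 0.046 0.138]
foot [0.581 0.036 0.138]
tip [0.583 0.053 0.239]
t 24.90 pos [0.5796 0.0547 0.1688] x [-0.    0.94 -0.35] y [ 1.  0. -0.] q [-0.457  0.504  1.882  0.995  1.598 -0.907] F [-1.5  0.1 -2.1] w 0.384
sgn -1 dp [3.48, 0.06, 9.21] rot [-0.001, 0.012, 0.002] rows 2.4
```

View pics/w16.png

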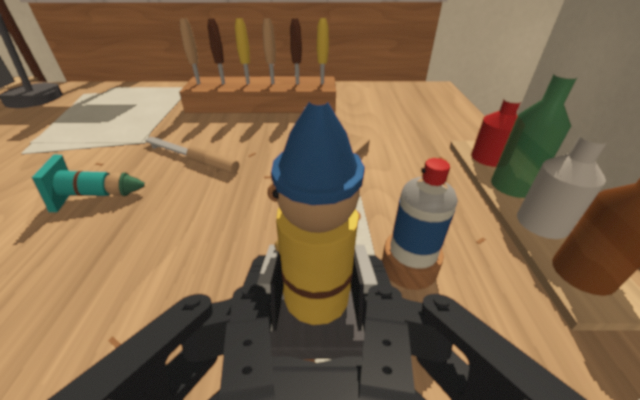

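```bash
python3 -m creep '[{"grip":3,"dp":[1.2,0,3.2],"rotation":[0,0.01,0]},{"grip":3,"dp":[2.4,0,6.6],"rotation":[0,0.01,0]},{"grip":3,"dp":[3.7,0,10],"rotation":[0,0.01,0]},{"grip":3,"dp":[3.7,0,10],"rotation":[0,0.01,0]},{"grip":3,"dp":[3.7,0,10],"rotation":[0,0.01,0]}]';python3 -m creep '[{"grip":3,"dp":[0.05,0,0.1],"rotation":[0,0,0]},{"grip":3,"dp":[0.1,0,0.2],"rotation":[0,0,0]},{"grip":3,"dp":[0.1,0,0.3],"rotation":[0,0,0]},{"grip":3,"dp":[0.1,0,0.4],"rotation":[0,0,0]},{"grip":3,"dp":[0.1,0,0.4],"rotation":[0,0,0]}]'; python3 -c "
from h import *
p,d,c=cam('wrist');P=cloud(c,d)
for v in range(330,370,10): print(v,P[v,320].round(3))"
```

```text
time: 25.37
tool_pos: [0.5781, 0.0549, 0.0612]
tcp_rot: [2.032, 2.039, -0.363]
wrist_force: [0.0, 0.5, -2.8]
width: 0.387
time: 25.78
tool_pos: [0.579, 0.0534, 0.0581]
tcp_rot: [2.03, 2.034, -0.361]
wrist_force: [0.0, -0.5, -3.5]
width: 0.387
330 [0.58  0.042 0.029]
340 [0.58  0.037 0.028]
350 [0.58  0.032 0.028]
360 [0.58  0.035 0.012]
```

```bash
python3 -m creep '[{"grip":3,"dp":[0.05,0,0.1],"rotation":[0,0,0]},{"grip":3,"dp":[0.1,0,0.2],"rotation":[0,0,0]},{"grip":3,"dp":[0.1,0,0.35],"rotation":[0,0,0]},{"grip":3,"dp":[0.1,0,0.35],"rotation":[0,0,0]},{"grip":3,"dp":[0.1,0,0.35],"rotation":[0,0,0]}]'
```

```text
time: 26.25
tool_pos: [0.5785, 0.0539, 0.0543]
tcp_rot: [2.032, 2.037, -0.359]
wrist_force: [-0.6, 2.4, 2.2]
width: 0.385
```

```bash
python3 -m creep '[{"grip":7,"dp":[0,0,0],"rotation":[0,0,0]},{"grip":7,"dp":[0,0,0],"rotation":[0,0,0]},{"grip":7,"dp":[0,0,0],"rotation":[0,0,0]},{"grip":7,"dp":[0,0,0],"rotation":[0,0,0]},{"grip":7,"dp":[0,0,0],"rotation":[0,0,0]}]';python3 -m creep '[{"grip":7,"dp":[-4,0,0],"rotation":[0,0,0]},{"grip":7,"dp":[-8,0,0],"rotation":[0,0,0]},{"grip":7,"dp":[-12,0,-1],"rotation":[0,0,0]},{"grip":7,"dp":[-13,0,-5],"rotation":[0,0,0]},{"grip":7,"dp":[-14,0,-9],"rotation":[0,0,0]}]';python3 -m creep '[{"grip":7,"dp":[0,0,-4],"rotation":[0,0,0]},{"grip":7,"dp":[0,0,-8],"rotation":[0,0,0]},{"grip":7,"dp":[0,0,-10],"rotation":[0,0,0]},{"grip":7,"dp":[0,0,-10],"rotation":[0,0,0]}]';  python3 -c "
from h import *
p,d,c=cam('wrist'); save('w17',p)
p,d,c=cam('top'); save('top17',cv2.resize(p[90:240,160:480],None,fx=2.4,fy=2.4))"; python3 plan.py
```

```text
time: 26.67
tool_pos: [0.5786, 0.0533, 0.0533]
tcp_rot: [2.032, 2.035, -0.362]
wrist_force: [-0.0, 0.0, -0.4]
width: 0.821
time: 27.08
tool_pos: [0.5792, -0.0496, 0.1858]
tcp_rot: [2.037, 2.034, -0.364]
wrist_force: [1.3, -0.5, 0.2]
width: 0.82
time: 27.42
tool_pos: [0.5808, -0.0128, 0.2855]
tcp_rot: [2.026, 2.03, -0.355]
wrist_force: [-0.5, -0.3, -0.3]
width: 0.819
t 27.52 pos [ 0.5795 -0.0132  0.2803] x [-0.    0.94 -0.34] y [ 1.  0. -0.] q [-0.55   0.408  1.776  0.956  1.778 -0.777] F [-0.3  0.4 -0. ] w 0.822
```

View pics/w17.png

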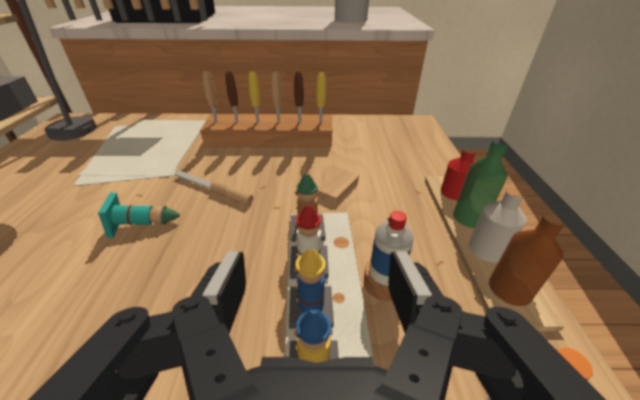

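View pics/top17.png

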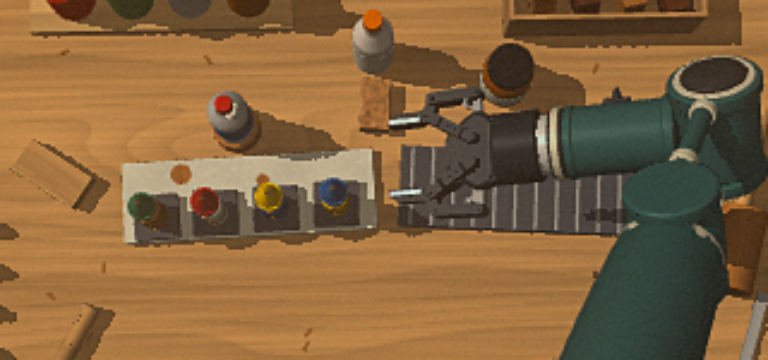

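```bash
python3 - <<'E'
from h import *
c=bot.get_calibration('top')
for n,(u,v),(hu,hv) in [('g',(157,216),(141,204)),('r',(215,212),(204,198)),('y',(277,209),(268,192)),('b',(335,206),(333,186))]:
    w=onz(c,u/2.4+160,v/2.4+90,.024); t=onz(c,hu/2.4+160,hv/2.4+90,.128)
    d=w[:2]-np.array([.589,.175]); e=np.array([np.cos(np.radians(92.5)),np.sin(np.radians(92.5))]); print(n,w.round(3),t.round(3),'bx',(d@[e[1],-e[0]]).round(3),'by',(d@e).round(3))
E
python3 plan.py .68 .191 .3 90 0 -1
```

```text
g [0.562 0.297 0.024] [0.56  0.295 0.128] bx -0.022 by 0.123
r [0.566 0.22  0.024] [0.566 0.217 0.128] bx -0.021 by 0.046
y [0.568 0.137 0.024] [0.572 0.138 0.128] bx -0.023 by -0.037
b [0.571 0.06  0.024] [0.578 0.058 0.128] bx -0.023 by -0.114
t 27.52 pos [ 0.5795 -0.0132  0.2803] x [-0.    0.94 -0.34] y [ 1.  0. -0.] q [-0.55   0.408  1.776  0.956  1.778 -0.777] F [-0.3  0.4 -0. ] w 0.822
sgn -1 dp [18.64, 10.08, -8.41] rot [0.0, -1.22, 0.003] rows 9.8
```

```bash
python3 -m creep '[{"grip":0,"dp":[3,2,-2],"rotation":[0,-0.12,0]},{"grip":0,"dp":[7,4,-4],"rotation":[0,-0.24,0]},{"grip":0,"dp":[11,6,-6],"rotation":[0,-0.36,0]},{"grip":0,"dp":[15,8,-8],"rotation":[0,-0.48,0]},{"grip":0,"dp":[18,10,-8.4],"rotation":[0,-0.61,0]}]' 40;  python3 plan.py .68 .191 .25 90 0 -1
```

```text
time: 27.93
tool_pos: [0.6724, 0.1713, 0.2982]
tcp_rot: [1.645, 1.644, -0.858]
wrist_force: [1.1, 0.3, -0.3]
width: 0.112
t 27.93 pos [0.6724 0.1713 0.2982] x [-0.    0.57 -0.82] y [ 1. -0. -0.] q [-0.067  0.265  1.617  0.627  1.356 -0.233] F [ 1.1  0.3 -0.3] w 0.112
sgn -1 dp [5.49, 0.77, 1.45] rot [-0.002, -0.612, 0.002] rows 4.9
```

```bash
python3 -m creep '[{"grip":0,"dp":[1,0.4,0.3],"rotation":[0,-0.12,0]},{"grip":0,"dp":[2,0.8,0.6],"rotation":[0,-0.24,0]},{"grip":0,"dp":[3,0.8,0.9],"rotation":[0,-0.36,0]},{"grip":0,"dp":[4,0.8,1.2],"rotation":[0,-0.48,0]},{"grip":0,"dp":[5.5,0.8,1.5],"rotation":[0,-0.61,0]}]';python3 -m creep '[{"grip":0,"dp":[0,0,0],"rotation":[0,0,0]},{"grip":0,"dp":[0,0,0],"rotation":[0,0,0]},{"grip":0,"dp":[0,0,0],"rotation":[0,0,0]},{"grip":0,"dp":[0,0,0],"rotation":[0,0,0]}]';  python3 plan.py .68 .191 .25 90 0 -1;  python3 -c "
from h import *
p,d,c=cam('wrist'); save('w18',p)
h=cv2.cvtColor(p,cv2.COLOR_RGB2HSV); m=((h[...,0]<6)|(h[...,0]>174))&(h[...,1]>190)&(h[...,2]>90)
n,l,s,ce=cv2.connectedComponentsWithStats(m.astype(np.uint8))
for i in range(1,n):
  if s[i,4]>40: print(s[i],ce[i].round(1),onz(c,*ce[i],.141).round(4))"
```

```text
time: 28.35
tool_pos: [0.68, 0.1898, 0.2436]
tcp_rot: [1.211, 1.216, -1.208]
wrist_force: [0.0, 0.5, -0.3]
width: 0.0
time: 28.68
tool_pos: [0.6792, 0.1892, 0.2434]
tcp_rot: [1.216, 1.222, -1.208]
wrist_force: [0.5, 0.4, -0.2]
width: 0.001
t 28.68 pos [0.6792 0.1892 0.2434] x [-0.01  0.01 -1.  ] y [ 1.   -0.   -0.01] q [0.23  0.323 1.533 0.014 1.289 0.226] F [ 0.5  0.4 -0.2] w 0.001
sgn -1 dp [-0.16, 0.08, -0.18] rot [-0.0, -0.013, 0.006] rows 0.1
[169 134  40  35 900] [188.9 148.7] [0.5832 0.2328 0.141 ]
[312 180  26  28 549] [325.2 193.7] [0.6845 0.1981 0.141 ]
```

View pics/w18.png

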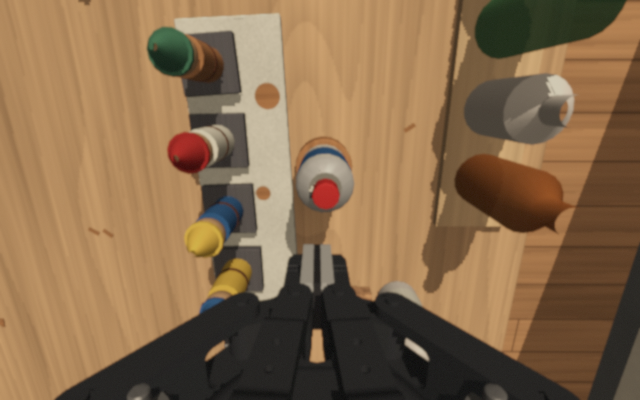

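```bash
python3 -m creep '[{"grip":0,"dp":[3,0.4,-0.6],"rotation":[0,0,0]},{"grip":0,"dp":[5,0.4,-0.6],"rotation":[0,0,0]},{"grip":0,"dp":[7.5,0.4,-0.6],"rotation":[0,0,0]},{"grip":0,"dp":[7.5,0.4,-0.6],"rotation":[0,0,0]},{"grip":0,"dp":[7.5,0.4,-0.6],"rotation":[0,0,0]}]';  python3 -c "
from h import *
p,d,c=cam('wrist'); save('w19',p)";python3 plan.py
```

```text
time: 29.15
tool_pos: [0.6819, 0.1957, 0.1679]
tcp_rot: [1.215, 1.223, -1.21]
wrist_force: [-0.2, 0.7, -0.1]
width: 0.003
t 29.20 pos [0.6832 0.1963 0.17  ] x [-0.    0.01 -1.  ] y [ 1. -0. -0.] q [0.239 0.381 1.593 0.014 1.169 0.234] F [-0.3 -0.1  0.6] w 0.0
```

View pics/w19.png

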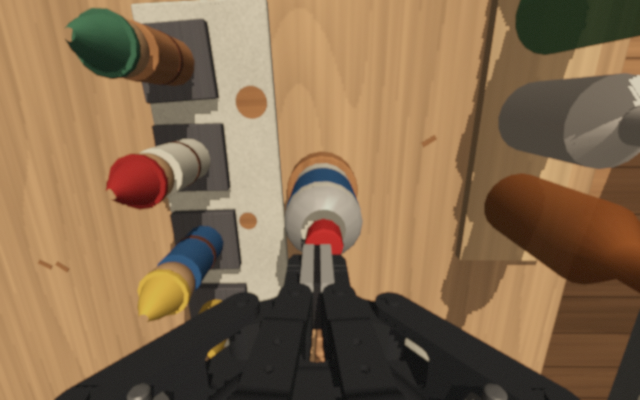

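```bash
python3 -m creep '[{"grip":0,"dp":[1,0.1,0],"rotation":[0,0,0]},{"grip":0,"dp":[1.6,0.1,0],"rotation":[0,0,0]},{"grip":0,"dp":[1.6,0.1,0],"rotation":[0,0,0]},{"grip":0,"dp":[1.6,0.1,0],"rotation":[0,0,0]},{"grip":0,"dp":[1.6,0.1,0],"rotation":[0,0,0]}]'
```

```text
time: 29.62
tool_pos: [0.6844, 0.1977, 0.1546]
tcp_rot: [1.216, 1.221, -1.204]
wrist_force: [0.6, -1.8, 1.7]
width: -0.0
```

```bash
python3 -m creep '[{"grip":0,"dp":[0.3,0,0],"rotation":[0,0,0]},{"grip":0,"dp":[0.5,0,0],"rotation":[0,0,0]},{"grip":0,"dp":[0.6,0,0],"rotation":[0,0,0]},{"grip":0,"dp":[0.6,0,0],"rotation":[0,0,0]},{"grip":0,"dp":[0.6,0,0],"rotation":[0,0,0]}]'
```

```text
time: 30.03
tool_pos: [0.6845, 0.1979, 0.1491]
tcp_rot: [1.216, 1.22, -1.204]
wrist_force: [-0.7, -2.9, 8.0]
width: -0.003
```

```bash
python3 -m creep '[{"grip":0,"dp":[0.2,0,0],"rotation":[0,0,0]},{"grip":0,"dp":[0.4,0,0],"rotation":[0,0,0]},{"grip":0,"dp":[0.4,0,0],"rotation":[0,0,0]},{"grip":0,"dp":[0.4,0,0],"rotation":[0,0,0]}]'; python3 -c "
from h import *
p,d,c=cam('wrist'); save('w20',p)"
```

```text
time: 30.37
tool_pos: [0.6847, 0.1979, 0.1488]
tcp_rot: [1.217, 1.22, -1.203]
wrist_force: [-6.9, -4.0, 21.4]
width: -0.002
```

View pics/w20.png

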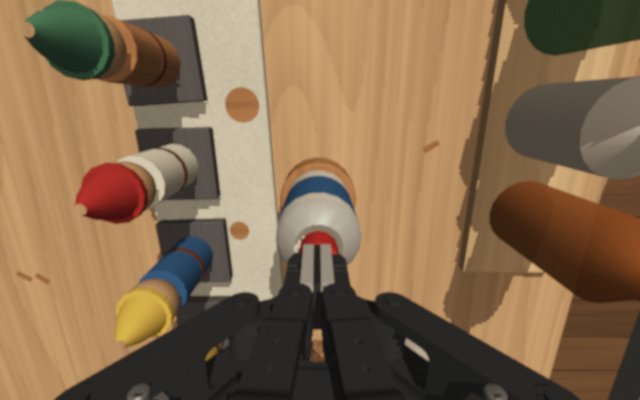

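```bash
python3 -m creep '[{"grip":0,"dp":[-1,0,0],"rotation":[0,0,0]},{"grip":0,"dp":[-4,0,0],"rotation":[0,0,0]},{"grip":0,"dp":[-8,0,0],"rotation":[0,0,0]},{"grip":0,"dp":[-11,0,0],"rotation":[0,0,0]},{"grip":0,"dp":[-12,0,0],"rotation":[0,0,0]}]';python3 -m creep '[{"grip":0,"dp":[0,0,0],"rotation":[0,0,0]},{"grip":0,"dp":[0,0,0],"rotation":[0,0,0]},{"grip":0,"dp":[0,0,0],"rotation":[0,0,0]}]'; python3 -c "
from h import *
p,d,c=cam('wrist'); save('w21',p); P=cloud(c,d); print('cap z',P[195,322].round(3), P[200,322].round(3),P[205,322].round(3))";python3 plan.py .571 .06 .25 90 0 -1
```

```text
time: 30.83
tool_pos: [0.6863, 0.1976, 0.2697]
tcp_rot: [1.221, 1.218, -1.198]
wrist_force: [1.4, 0.9, 2.0]
width: -0.004
time: 31.08
tool_pos: [0.6827, 0.1965, 0.2603]
tcp_rot: [1.212, 1.225, -1.209]
wrist_force: [0.7, -0.2, -0.8]
width: 0.003
cap z [0.685 0.199 0.141] [0.685 0.195 0.14 ] [0.685 0.19  0.141]
t 31.13 pos [0.6826 0.1964 0.2598] x [-0.01  0.01 -1.  ] y [ 1.    0.   -0.01] q [0.239 0.326 1.498 0.014 1.324 0.234] F [-0.  -0.7 -0.3] w -0.001
sgn -1 dp [1.43, -11.16, 13.64] rot [0.001, -0.011, 0.009] rows 4.2
```

View pics/w21.png

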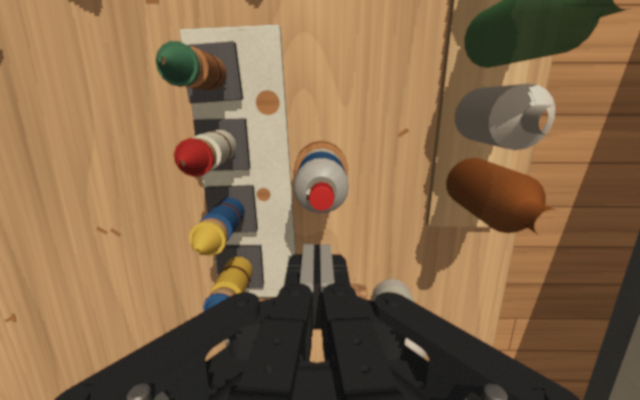

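```bash
python3 -m creep '[{"grip":8.5,"dp":[0,-2.6,3.3],"rotation":[0,0,0]},{"grip":8.5,"dp":[0,-5.2,6.6],"rotation":[0,0,0]},{"grip":8.5,"dp":[0,-8,10],"rotation":[0,0,0]},{"grip":8.5,"dp":[0,-10.8,13.7],"rotation":[0,-0.01,0.01]},{"grip":8.5,"dp":[0,-10.8,13.7],"rotation":[0,-0.01,0.01]}]' 80;python3 -m creep '[{"grip":8.5,"dp":[0,0,0],"rotation":[0,0,0]},{"grip":8.5,"dp":[0,0,0],"rotation":[0,0,0]},{"grip":8.5,"dp":[0,0,0],"rotation":[0,0,0]}]'; python3 -c "
from h import *
p,d,c=cam('wrist'); save('w22',p)";python3 plan.py .574 .06 .093 90 0 -1
```

```text
time: 31.55
tool_pos: [0.5708, 0.0556, 0.2584]
tcp_rot: [1.208, 1.21, -1.212]
wrist_force: [-0.9, 0.1, -0.3]
width: 0.712
time: 31.8
tool_pos: [0.577, 0.0603, 0.2615]
tcp_rot: [1.213, 1.208, -1.203]
wrist_force: [0.3, -0.0, -0.3]
width: 0.996
t 31.85 pos [0.5773 0.0605 0.2618] x [ 0.01  0.   -1.  ] y [1.   0.   0.01] q [0.06  0.072 1.796 0.003 1.268 0.057] F [1.6 0.4 0.3] w 0.999
sgn -1 dp [17.37, -0.43, 0.1] rot [0.002, -0.003, -0.006] rows 4.2
```

View pics/w22.png

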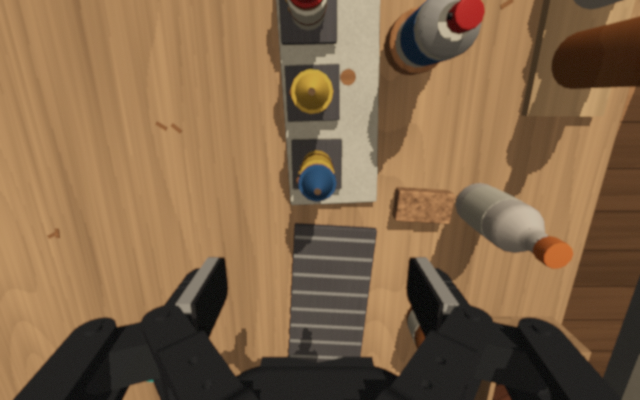

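```bash
python3 -c "
from h import *
c=bot.get_calibration('wrist')
print(onz(c,318,193,.134),onz(c,312,92,.134))"; python3 -m creep '[{"grip":8.5,"dp":[4,-0.2,0],"rotation":[0,0,0]},{"grip":8.5,"dp":[8,-0.2,0],"rotation":[0,0,0]},{"grip":8.5,"dp":[8,-0.2,0],"rotation":[0,0,0]}]';python3 -m creep '[{"grip":8.5,"dp":[0,0,0],"rotation":[0,0,0]},{"grip":8.5,"dp":[0,0,0],"rotation":[0,0,0]}]'; python3 plan.py .574 .06 .093 90 0 -1
```

```text
[0.57840664 0.06128066 0.134     ] [0.57348183 0.14313068 0.134     ]
time: 32.1
tool_pos: [0.5699, 0.0605, 0.1736]
tcp_rot: [1.204, 1.218, -1.213]
wrist_force: [-1.8, -0.6, -2.0]
width: 0.995
time: 32.27
tool_pos: [0.5762, 0.0604, 0.1835]
tcp_rot: [1.213, 1.207, -1.201]
wrist_force: [0.0, 0.1, -0.0]
width: 0.995
t 32.27 pos [0.5762 0.0604 0.1835] x [ 0.01  0.   -1.  ] y [1.   0.   0.01] q [0.06  0.127 1.884 0.002 1.123 0.057] F [ 0.   0.1 -0. ] w 0.995
sgn -1 dp [9.55, -0.28, 0.06] rot [0.002, -0.003, -0.007] rows 2.3
```

```bash
python3 -m creep '[{"grip":8.5,"dp":[3,0,0],"rotation":[0,0,0]},{"grip":8.5,"dp":[6,0,0],"rotation":[0,0,0]},{"grip":8.5,"dp":[9.3,0,0],"rotation":[0,0,-0.01]},{"grip":8.5,"dp":[9.3,0,0],"rotation":[0,0,-0.01]},{"grip":8.5,"dp":[9.3,0,0],"rotation":[0,0,-0.01]}]';python3 -m creep '[{"grip":3,"dp":[0,0,0],"rotation":[0,0,0]},{"grip":3,"dp":[0,0,0],"rotation":[0,0,0]},{"grip":3,"dp":[0,0,0],"rotation":[0,0,0]},{"grip":3,"dp":[0,0,0],"rotation":[0,0,0]},{"grip":3,"dp":[0,0,0],"rotation":[0,0,0]}]' 60;python3 -m creep '[{"grip":3,"dp":[0,0,0],"rotation":[0,0,0]},{"grip":3,"dp":[0,0,0],"rotation":[0,0,0]}]'; python3 plan.py
```

```text
time: 32.68
tool_pos: [0.5759, 0.0601, 0.09]
tcp_rot: [1.208, 1.215, -1.21]
wrist_force: [1.9, -0.4, 1.1]
width: 0.994
time: 33.1
tool_pos: [0.5773, 0.0599, 0.0915]
tcp_rot: [1.21, 1.211, -1.207]
wrist_force: [1.8, 0.8, 5.9]
width: 0.398
time: 33.27
tool_pos: [0.5774, 0.0599, 0.0916]
tcp_rot: [1.21, 1.211, -1.207]
wrist_force: [0.6, 0.7, 6.2]
width: 0.397
t 33.27 pos [0.5774 0.0599 0.0916] x [ 0.  0. -1.] y [1. 0. 0.] q [0.059 0.229 1.951 0.003 0.961 0.056] F [0.6 0.7 6.2] w 0.397
```

```bash
python3 -m creep '[{"grip":3,"dp":[-3,0,0],"rotation":[0,0,0]},{"grip":3,"dp":[-6,0,0],"rotation":[0,0,0]},{"grip":3,"dp":[-9,0,0],"rotation":[0,0,0]},{"grip":3,"dp":[-9,0,0],"rotation":[0,0,0]},{"grip":3,"dp":[-9,0,0],"rotation":[0,0,0]}]'; python3 plan.py .58 -.317 .19 90 0 -1; python3 -c "
from h import *
p,d,c=cam('wrist'); save('w23',p)"
```

```text
time: 33.68
tool_pos: [0.5771, 0.0597, 0.1812]
tcp_rot: [1.21, 1.212, -1.207]
wrist_force: [-1.2, -0.2, -3.3]
width: 0.395
t 33.68 pos [0.5771 0.0597 0.1812] x [ 0.  0. -1.] y [1. 0. 0.] q [0.059 0.134 1.88  0.003 1.127 0.056] F [-1.2 -0.2 -3.3] w 0.395
sgn -1 dp [-0.48, 0.25, 37.67] rot [0.001, -0.003, -0.0] rows 9.0
```

View pics/w23.png

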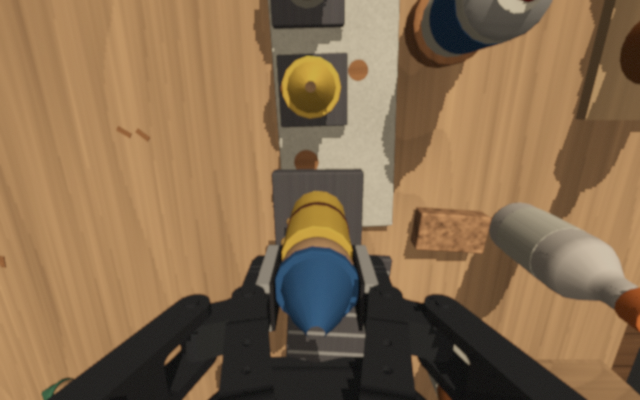

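```bash
python3 -m creep '[{"grip":3,"dp":[0,0,3.8],"rotation":[0,0,0]},{"grip":3,"dp":[0,0.1,7.6],"rotation":[0,0,0]},{"grip":3,"dp":[0,0.1,11.4],"rotation":[0,0,0]},{"grip":3,"dp":[0,0.1,15.2],"rotation":[0,0,0]},{"grip":3,"dp":[0,0.1,19],"rotation":[0,0,0]}]';python3 -m creep '[{"grip":3,"dp":[0,0,3.8],"rotation":[0,0,0]},{"grip":3,"dp":[0,0,7.6],"rotation":[0,0,0]},{"grip":3,"dp":[0,0.1,11.4],"rotation":[0,0,0]},{"grip":3,"dp":[0,0.1,15.2],"rotation":[0,0,0]},{"grip":3,"dp":[0,0.1,18.6],"rotation":[0,0,0]}]';python3 -m creep '[{"grip":3,"dp":[0,0,0],"rotation":[0,0,0]},{"grip":3,"dp":[0,0,0],"rotation":[0,0,0]},{"grip":3,"dp":[0,0,0],"rotation":[0,0,0]},{"grip":3,"dp":[0,0,0],"rotation":[0,0,0]}]'; python3 plan.py .58 -.317 .099 90 0 -1; python3 -c "
from h import *
p,d,c=cam('wrist'); save('w24',p);P=cloud(c,d)
for v in range(170,260,10): print(v,P[v,318].round(3))"
```

```text
time: 34.15
tool_pos: [0.5746, -0.1313, 0.1753]
tcp_rot: [1.206, 1.22, -1.213]
wrist_force: [0.5, 0.2, -3.2]
width: 0.396
time: 34.57
tool_pos: [0.5759, -0.3177, 0.1745]
tcp_rot: [1.208, 1.22, -1.213]
wrist_force: [-0.2, -0.0, -3.3]
width: 0.396
time: 34.9
tool_pos: [0.5772, -0.3147, 0.1762]
tcp_rot: [1.208, 1.219, -1.211]
wrist_force: [0.6, -0.0, -3.3]
width: 0.397
t 34.90 pos [ 0.5772 -0.3147  0.1762] x [-0.01  0.   -1.  ] y [ 1.    0.   -0.01] q [-0.537  0.285  1.708  0.     1.157 -0.539] F [ 0.6 -0.  -3.3] w 0.397
sgn -1 dp [8.21, 0.34, 0.27] rot [0.002, -0.005, 0.007] rows 2.0
170 [ 0.577 -0.281  0.104]
180 [ 0.577 -0.287  0.11 ]
190 [ 0.577 -0.294  0.109]
200 [ 0.577 -0.294  0.129]
210 [ 0.577 -0.294  0.146]
220 [ 0.577 -0.294  0.16 ]
230 [ 0.577 -0.296  0.169]
240 [ 0.577 -0.294  0.183]
250 [ 0.577 -0.294  0.193]
```

View pics/w24.png

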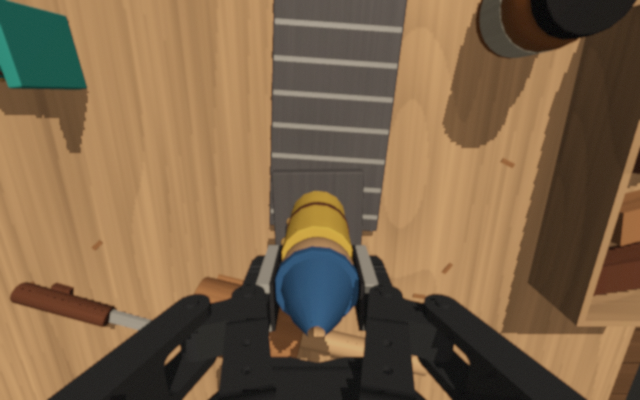

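```bash
python3 -m creep '[{"grip":3,"dp":[3,0.6,-1.5],"rotation":[0,0,0]},{"grip":3,"dp":[6,0.6,-1.5],"rotation":[0,0,0]},{"grip":3,"dp":[8,0.6,-1.5],"rotation":[0,0,0.01]},{"grip":3,"dp":[8,0.6,-1.5],"rotation":[0,0,0.01]},{"grip":3,"dp":[8,0.6,-1.5],"rotation":[0,0,0.01]}]';python3 -m creep '[{"grip":3,"dp":[0.2,0,0],"rotation":[0,0,0]},{"grip":3,"dp":[0.4,0,0],"rotation":[0,0,0]},{"grip":3,"dp":[0.4,0,0],"rotation":[0,0,0]}]';python3 -m creep '[{"grip":3,"dp":[0.2,0,0],"rotation":[0,0,0]},{"grip":3,"dp":[0.2,0,0],"rotation":[0,0,0]},{"grip":3,"dp":[0.2,0,0],"rotation":[0,0,0]}]'
```

```text
time: 35.37
tool_pos: [0.5831, -0.2994, 0.0972]
tcp_rot: [1.211, 1.211, -1.203]
wrist_force: [0.2, 0.3, -3.2]
width: 0.395
time: 35.62
tool_pos: [0.5848, -0.3015, 0.0959]
tcp_rot: [1.213, 1.205, -1.202]
wrist_force: [0.3, -0.4, -2.1]
width: 0.393
time: 35.87
tool_pos: [0.584, -0.3013, 0.0927]
tcp_rot: [1.213, 1.207, -1.203]
wrist_force: [0.9, -0.6, -3.2]
width: 0.396
```

```bash
python3 -m creep '[{"grip":3,"dp":[0.2,0,0],"rotation":[0,0,0]},{"grip":3,"dp":[0.2,0,0],"rotation":[0,0,0]},{"grip":3,"dp":[0.2,0,0],"rotation":[0,0,0]}]';python3 -m creep '[{"grip":3,"dp":[0.1,0,0],"rotation":[0,0,0]},{"grip":3,"dp":[0.2,0,0],"rotation":[0,0,0]},{"grip":3,"dp":[0.2,0,0],"rotation":[0,0,0]}]'
```

```text
time: 36.12
tool_pos: [0.5845, -0.3016, 0.0917]
tcp_rot: [1.213, 1.206, -1.202]
wrist_force: [-0.9, 0.2, 4.5]
width: 0.401
time: 36.37
tool_pos: [0.5849, -0.3016, 0.0915]
tcp_rot: [1.213, 1.205, -1.202]
wrist_force: [-3.9, 2.3, 13.9]
width: 0.395
```

```bash
python3 -m creep '[{"grip":8,"dp":[-0.3,0,0],"rotation":[0,0,0]},{"grip":8,"dp":[-0.3,0,0],"rotation":[0,0,0]},{"grip":8,"dp":[-0.3,0,0],"rotation":[0,0,0]},{"grip":8,"dp":[-0.3,0,0],"rotation":[0,0,0]},{"grip":8,"dp":[-0.3,0,0],"rotation":[0,0,0]}]';python3 -m creep '[{"grip":8.5,"dp":[-4,0,0],"rotation":[0,0,0]},{"grip":8.5,"dp":[-8,0,0],"rotation":[0,0,0]},{"grip":8.5,"dp":[-12,0,0],"rotation":[0,0,0]},{"grip":8.5,"dp":[-16,0,0],"rotation":[0,0,0]},{"grip":8.5,"dp":[-16,0,0],"rotation":[0,0,0]}]'; python3 -m creep '[{"grip":8.5,"dp":[0,0,0],"rotation":[0,0,0]},{"grip":8.5,"dp":[0,0,0],"rotation":[0,0,0]}]'; python3 -c "
from h import *
p,d,c=cam('wrist'); save('w25',p)"; python3 plan.py .5735 .141 .26 90 0 -1
```

```text
time: 36.78
tool_pos: [0.5838, -0.3011, 0.0908]
tcp_rot: [1.213, 1.208, -1.203]
wrist_force: [-0.2, -0.4, -0.4]
width: 0.938
time: 37.2
tool_pos: [0.5874, -0.3041, 0.2624]
tcp_rot: [1.214, 1.19, -1.196]
wrist_force: [1.3, -0.5, 2.8]
width: 0.993
time: 37.37
tool_pos: [0.5828, -0.3014, 0.251]
tcp_rot: [1.213, 1.207, -1.203]
wrist_force: [0.0, -0.6, -1.3]
width: 0.996
t 37.42 pos [ 0.5821 -0.3011  0.2495] x [ 0.  0. -1.] y [1. 0. 0.] q [-0.518  0.224  1.645  0.005  1.271 -0.521] F [-0.2  0.1  0. ] w 0.997
sgn -1 dp [-0.39, -0.81, -44.21] rot [0.001, -0.004, -0.004] rows 10.6
```

View pics/w25.png

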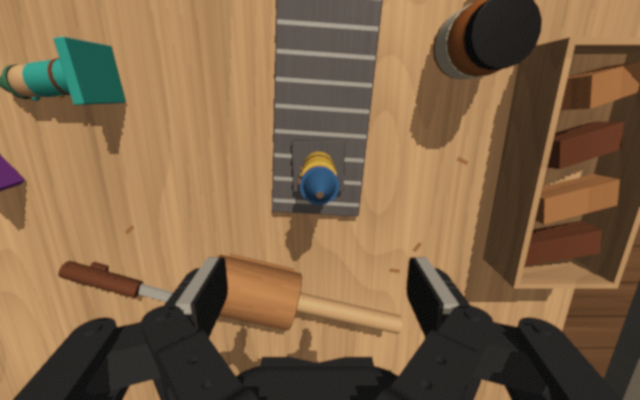

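```bash
python3 -m creep '[{"grip":8.5,"dp":[0,-0.2,-4],"rotation":[0,0,0]},{"grip":8.5,"dp":[0,-0.3,-8],"rotation":[0,0,0]},{"grip":8.5,"dp":[0,-0.4,-12],"rotation":[0,0,0]},{"grip":8.5,"dp":[0,-0.5,-16],"rotation":[0,0,0]},{"grip":8.5,"dp":[0,-0.6,-20],"rotation":[0,0,0]}]';python3 -m creep '[{"grip":8.5,"dp":[0,0,-4],"rotation":[0,0,0]},{"grip":8.5,"dp":[0,0,-8],"rotation":[0,0,0]},{"grip":8.5,"dp":[0,-0.1,-12],"rotation":[0,0,0]},{"grip":8.5,"dp":[0,-0.1,-16],"rotation":[0,0,0]},{"grip":8.5,"dp":[0,-0.2,-20],"rotation":[0,0,0]}]'; python3 -m creep '[{"grip":8.5,"dp":[0,0,-4],"rotation":[0,0,0]},{"grip":8.5,"dp":[0,0,-4],"rotation":[0,0,0]},{"grip":8.5,"dp":[0,0,-4],"rotation":[0,0,0]},{"grip":8.5,"dp":[0,0,-4],"rotation":[0,0,0]}]'; python3 -c "
from h import *
p,d,c=cam('wrist'); save('w26',p)"; python3 plan.py .5735 .141 .097 90 0 -1
```

```text
time: 37.83
tool_pos: [0.5748, -0.0997, 0.2485]
tcp_rot: [1.212, 1.211, -1.207]
wrist_force: [0.9, 0.2, 0.2]
width: 0.99
time: 38.25
tool_pos: [0.5727, 0.1002, 0.2492]
tcp_rot: [1.21, 1.21, -1.207]
wrist_force: [0.8, -0.9, -0.1]
width: 0.995
time: 38.58
tool_pos: [0.5733, 0.1381, 0.25]
tcp_rot: [1.209, 1.209, -1.206]
wrist_force: [-0.3, -0.1, 0.2]
width: 0.994
t 38.63 pos [0.5736 0.1375 0.2504] x [ 0.  0. -1.] y [1. 0. 0.] q [1.930e-01 9.900e-02 1.788e+00 1.000e-03 1.252e+00 1.920e-01] F [1.  0.  0.9] w 0.992
sgn -1 dp [15.84, -0.06, -0.33] rot [0.001, -0.001, -0.003] rows 3.8
```

View pics/w26.png

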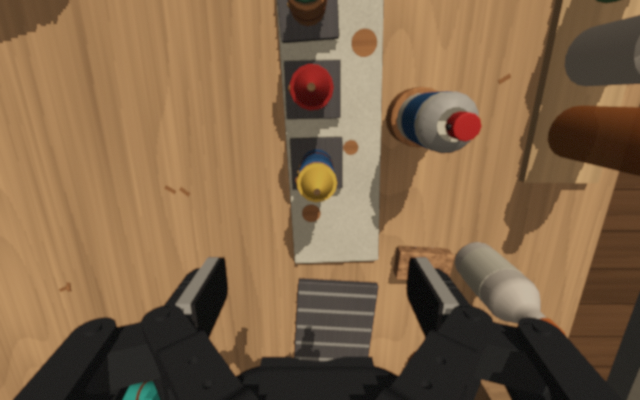

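```bash
python3 -c "
from h import *
c=bot.get_calibration('wrist')
print(onz(c,317,190,.134),onz(c,311,88,.134))"; python3 -m creep '[{"grip":8.5,"dp":[4,0,-0.3],"rotation":[0,0,0]},{"grip":8.5,"dp":[8,0,-0.3],"rotation":[0,0,0]},{"grip":8.5,"dp":[12,0,-0.3],"rotation":[0,0,0]},{"grip":8.5,"dp":[15.8,0,-0.3],"rotation":[0,0,0]},{"grip":8.5,"dp":[15.8,0,-0.3],"rotation":[0,0,0]}]';python3 -m creep '[{"grip":3,"dp":[0,0,0],"rotation":[0,0,0]},{"grip":3,"dp":[0,0,0],"rotation":[0,0,0]},{"grip":3,"dp":[0,0,0],"rotation":[0,0,0]},{"grip":3,"dp":[0,0,0],"rotation":[0,0,0]},{"grip":3,"dp":[0,0,0],"rotation":[0,0,0]}]' 60;python3 -m creep '[{"grip":3,"dp":[0,0,0],"rotation":[0,0,0]},{"grip":3,"dp":[0,0,0],"rotation":[0,0,0]}]'; python3 -m creep '[{"grip":3,"dp":[-3,0,0],"rotation":[0,0,0]},{"grip":3,"dp":[-6,0,0],"rotation":[0,0,0]},{"grip":3,"dp":[-10,0,0],"rotation":[0,0,0]},{"grip":3,"dp":[-10,0,0],"rotation":[0,0,0]},{"grip":3,"dp":[-10,0,0],"rotation":[0,0,0]}]';python3 plan.py .585 -.225 .19 90 0 -1; python3 -c "
from h import *
p,d,c=cam('wrist'); save('w27',p)"
```

```text
[0.57351055 0.14400369 0.134     ] [0.56898928 0.22249201 0.134     ]
time: 39.05
tool_pos: [0.5682, 0.1383, 0.085]
tcp_rot: [1.204, 1.215, -1.219]
wrist_force: [-2.0, -0.3, -1.8]
width: 0.997
time: 39.47
tool_pos: [0.5768, 0.142, 0.0984]
tcp_rot: [1.215, 1.205, -1.2]
wrist_force: [-4.7, -1.0, 9.5]
width: 0.389
time: 39.63
tool_pos: [0.5767, 0.1421, 0.0984]
tcp_rot: [1.215, 1.205, -1.2]
wrist_force: [-4.5, -1.0, 9.4]
width: 0.393
time: 40.05
tool_pos: [0.5779, 0.1423, 0.1999]
tcp_rot: [1.219, 1.201, -1.194]
wrist_force: [-0.7, -0.4, -3.3]
width: 0.389
t 40.05 pos [0.5779 0.1423 0.1999] x [ 0.02  0.   -1.  ] y [1.   0.   0.02] q [1.990e-01 1.370e-01 1.841e+00 1.000e-03 1.147e+00 1.970e-01] F [-0.7 -0.4 -3.3] w 0.389
sgn -1 dp [1.34, 0.63, 36.73] rot [0.002, -0.004, -0.016] rows 8.8
```

View pics/w27.png

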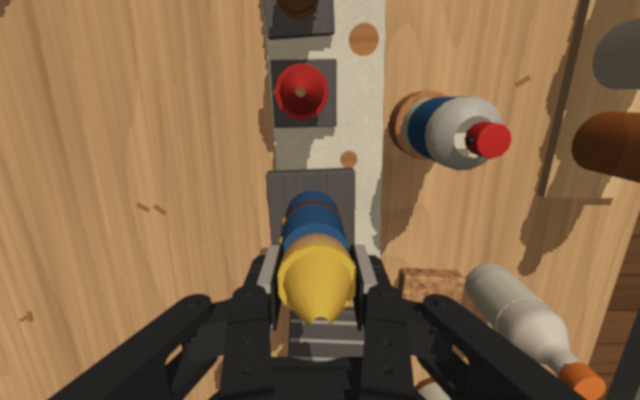

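```bash
python3 -m creep '[{"grip":3,"dp":[0,0.1,4],"rotation":[0,0,0]},{"grip":3,"dp":[0,0.2,8],"rotation":[0,0,0]},{"grip":3,"dp":[0,0.3,12],"rotation":[0,0,0]},{"grip":3,"dp":[0,0.4,16],"rotation":[0,0,0]},{"grip":3,"dp":[0,0.5,20],"rotation":[0,0,0]}]';python3 -m creep '[{"grip":3,"dp":[0,0,4],"rotation":[0,0,0]},{"grip":3,"dp":[0,0,8],"rotation":[0,0,0]},{"grip":3,"dp":[0,0.1,12],"rotation":[0,0,0]},{"grip":3,"dp":[0,0.1,16],"rotation":[0,0,0]},{"grip":3,"dp":[0,0.1,16.7],"rotation":[0,0,0]}]';python3 -m creep '[{"grip":3,"dp":[0,0,0],"rotation":[0,0,0]},{"grip":3,"dp":[0,0,0],"rotation":[0,0,0]},{"grip":3,"dp":[0,0,0],"rotation":[0,0,0]},{"grip":3,"dp":[0,0,0],"rotation":[0,0,0]}]'; python3 plan.py .585 -.225 .108 90 0 -1; python3 -c "
from h import *
p,d,c=cam('wrist'); save('w28',p);P=cloud(c,d)
for v in range(170,220,10): print(v,P[v,318].round(3))"
```

```text
time: 40.52
tool_pos: [0.5781, -0.0597, 0.1916]
tcp_rot: [1.211, 1.211, -1.205]
wrist_force: [0.3, -0.6, -2.9]
width: 0.387
time: 40.93
tool_pos: [0.5796, -0.2312, 0.1913]
tcp_rot: [1.212, 1.206, -1.209]
wrist_force: [1.3, 0.3, -1.7]
width: 0.389
time: 41.27
tool_pos: [0.5809, -0.2236, 0.1927]
tcp_rot: [1.212, 1.21, -1.202]
wrist_force: [0.7, -0.3, -1.9]
width: 0.389
t 41.27 pos [ 0.5809 -0.2236  0.1927] x [ 0.  0. -1.] y [1. 0. 0.] q [-0.41   0.201  1.78   0.005  1.158 -0.415] F [ 0.7 -0.3 -1.9] w 0.389
sgn -1 dp [8.97, 0.37, 0.18] rot [0.003, -0.003, -0.005] rows 2.2
170 [ 0.581 -0.191  0.117]
180 [ 0.581 -0.197  0.119]
190 [ 0.581 -0.203  0.122]
200 [ 0.581 -0.203  0.144]
210 [ 0.581 -0.204  0.16 ]
```

View pics/w28.png

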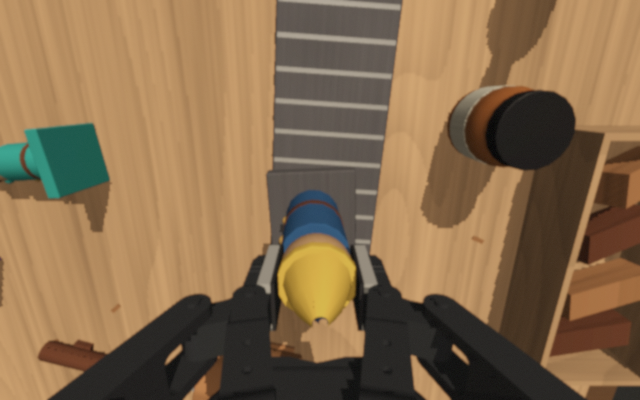

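```bash
python3 -m creep '[{"grip":3,"dp":[3,0.4,0],"rotation":[0,0,0]},{"grip":3,"dp":[6,0.4,0],"rotation":[0,0,0]},{"grip":3,"dp":[8.8,0.4,0],"rotation":[0,0,0]},{"grip":3,"dp":[8.8,0.4,0],"rotation":[0,0,0]},{"grip":3,"dp":[8.8,0.4,0],"rotation":[0,0,0]}]';python3 -m creep '[{"grip":3,"dp":[0.2,0,0],"rotation":[0,0,0]},{"grip":3,"dp":[0.4,0,0],"rotation":[0,0,0]},{"grip":3,"dp":[0.4,0,0],"rotation":[0,0,0]}]';python3 -m creep '[{"grip":3,"dp":[0.2,0,0],"rotation":[0,0,0]},{"grip":3,"dp":[0.2,0,0],"rotation":[0,0,0]},{"grip":3,"dp":[0.2,0,0],"rotation":[0,0,0]}]'
```

```text
time: 41.73
tool_pos: [0.5845, -0.2234, 0.104]
tcp_rot: [1.211, 1.212, -1.204]
wrist_force: [0.4, 0.6, -1.9]
width: 0.387
time: 41.98
tool_pos: [0.587, -0.2255, 0.1035]
tcp_rot: [1.213, 1.204, -1.201]
wrist_force: [0.0, -0.5, -1.9]
width: 0.388
time: 42.23
tool_pos: [0.5859, -0.2253, 0.1]
tcp_rot: [1.213, 1.207, -1.203]
wrist_force: [-0.3, 0.3, -2.5]
width: 0.391
```

```bash
python3 -m creep '[{"grip":3,"dp":[0.2,0,0],"rotation":[0,0,0]},{"grip":3,"dp":[0.2,0,0],"rotation":[0,0,0]},{"grip":3,"dp":[0.2,0,0],"rotation":[0,0,0]}]';python3 -m creep '[{"grip":3,"dp":[0.1,0,0],"rotation":[0,0,0]},{"grip":3,"dp":[0.2,0,0],"rotation":[0,0,0]},{"grip":3,"dp":[0.2,0,0],"rotation":[0,0,0]}]'
```

```text
time: 42.48
tool_pos: [0.5862, -0.2254, 0.0984]
tcp_rot: [1.213, 1.206, -1.202]
wrist_force: [-0.5, 1.8, 2.8]
width: 0.391
time: 42.73
tool_pos: [0.5863, -0.2255, 0.0983]
tcp_rot: [1.213, 1.206, -1.202]
wrist_force: [-5.2, 2.4, 12.4]
width: 0.386
```

```bash
python3 -m creep '[{"grip":8,"dp":[-0.3,0,0],"rotation":[0,0,0]},{"grip":8,"dp":[-0.3,0,0],"rotation":[0,0,0]},{"grip":8,"dp":[-0.3,0,0],"rotation":[0,0,0]},{"grip":8,"dp":[-0.3,0,0],"rotation":[0,0,0]},{"grip":8,"dp":[-0.3,0,0],"rotation":[0,0,0]}]';python3 -m creep '[{"grip":8.5,"dp":[-4,0,0],"rotation":[0,0,0]},{"grip":8.5,"dp":[-8,0,0],"rotation":[0,0,0]},{"grip":8.5,"dp":[-12,0,0],"rotation":[0,0,0]},{"grip":8.5,"dp":[-15,0,0],"rotation":[0,0,0]},{"grip":8.5,"dp":[-15,0,0],"rotation":[0,0,0]}]'; python3 -m creep '[{"grip":8.5,"dp":[0,0,0],"rotation":[0,0,0]},{"grip":8.5,"dp":[0,0,0],"rotation":[0,0,0]}]'; python3 -c "
from h import *
p,d,c=cam('wrist'); save('w29',p)"; python3 plan.py .569 .2205 .26 90 0 -1
```

```text
time: 43.15
tool_pos: [0.5857, -0.2251, 0.0981]
tcp_rot: [1.213, 1.208, -1.203]
wrist_force: [-0.2, 0.2, -0.0]
width: 0.941
time: 43.57
tool_pos: [0.589, -0.2273, 0.2577]
tcp_rot: [1.215, 1.193, -1.196]
wrist_force: [1.3, -0.1, 0.9]
width: 0.994
time: 43.73
tool_pos: [0.5846, -0.2254, 0.2478]
tcp_rot: [1.213, 1.208, -1.203]
wrist_force: [-0.4, -0.7, -0.9]
width: 0.997
t 43.78 pos [ 0.584  -0.2251  0.2466] x [ 0.  0. -1.] y [1. 0. 0.] q [-0.41   0.17   1.714  0.005  1.255 -0.413] F [-0.2  0.3 -0.6] w 0.994
sgn -1 dp [-0.68, -1.44, -44.57] rot [0.001, -0.004, -0.003] rows 10.7
```

View pics/w29.png

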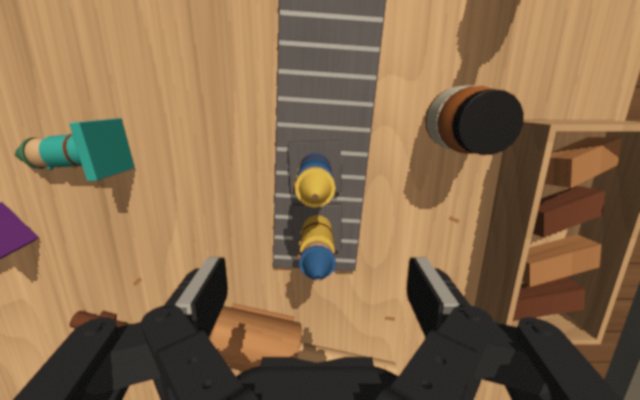

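Yellow (316,175) and blue (317,250) stand on the drying board. Now red.

```bash
python3 -m creep '[{"grip":8.5,"dp":[0,-0.2,-4],"rotation":[0,0,0]},{"grip":8.5,"dp":[0,-0.4,-8],"rotation":[0,0,0]},{"grip":8.5,"dp":[0,-0.6,-12],"rotation":[0,0,0]},{"grip":8.5,"dp":[0,-0.8,-16],"rotation":[0,0,0]},{"grip":8.5,"dp":[0,-1,-20],"rotation":[0,0,0]}]';python3 -m creep '[{"grip":8.5,"dp":[0,0,-4],"rotation":[0,0,0]},{"grip":8.5,"dp":[0,-0.1,-8],"rotation":[0,0,0]},{"grip":8.5,"dp":[0,-0.2,-12],"rotation":[0,0,0]},{"grip":8.5,"dp":[0,-0.3,-16],"rotation":[0,0,0]},{"grip":8.5,"dp":[0,-0.4,-20],"rotation":[0,0,0]}]'; python3 -m creep '[{"grip":8.5,"dp":[0,0,-4.4],"rotation":[0,0,0]},{"grip":8.5,"dp":[0,0,-4.4],"rotation":[0,0,0]},{"grip":8.5,"dp":[0,0,-4.4],"rotation":[0,0,0]},{"grip":8.5,"dp":[0,0,-4.4],"rotation":[0,0,0]}]'; python3 -c "
from h import *
p,d,c=cam('wrist'); save('w30',p)"; python3 plan.py .569 .221 .097 90 0 -1
```

```text
time: 44.2
tool_pos: [0.5728, -0.0239, 0.2461]
tcp_rot: [1.211, 1.211, -1.206]
wrist_force: [0.2, -0.8, -0.7]
width: 0.993
time: 44.62
tool_pos: [0.5686, 0.176, 0.2466]
tcp_rot: [1.21, 1.209, -1.206]
wrist_force: [0.7, 0.4, -0.0]
width: 0.998
time: 44.95
tool_pos: [0.5693, 0.2181, 0.2472]
tcp_rot: [1.209, 1.209, -1.205]
wrist_force: [0.1, 0.1, 0.9]
width: 0.993
t 45.00 pos [0.5696 0.2173 0.2476] x [ 0.  0. -1.] y [1. 0. 0.] q [ 0.324  0.138  1.749 -0.     1.251  0.323] F [-0.3 -0.1 -0.7] w 0.992
sgn -1 dp [15.56, -0.11, -0.36] rot [0.001, -0.001, -0.003] rows 3.7
```

View pics/w30.png

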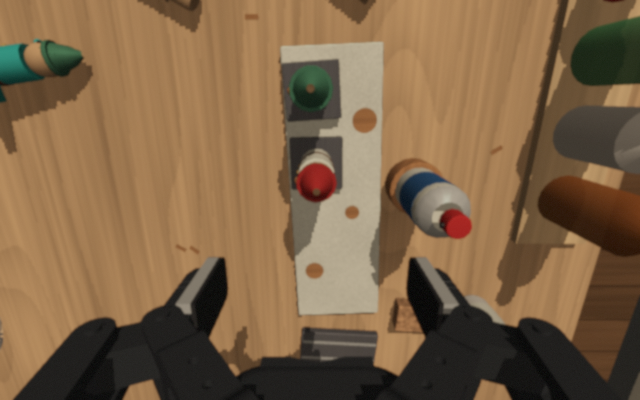

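```bash
python3 -m creep '[{"grip":8.5,"dp":[4,0,-0.4],"rotation":[0,0,0]},{"grip":8.5,"dp":[8,0,-0.4],"rotation":[0,0,0]},{"grip":8.5,"dp":[12,0,-0.4],"rotation":[0,0,0]},{"grip":8.5,"dp":[15.4,0,-0.4],"rotation":[0,0,0]},{"grip":8.5,"dp":[15.4,0,-0.4],"rotation":[0,0,0]}]';python3 -m creep '[{"grip":3,"dp":[0,0,0],"rotation":[0,0,0]},{"grip":3,"dp":[0,0,0],"rotation":[0,0,0]},{"grip":3,"dp":[0,0,0],"rotation":[0,0,0]},{"grip":3,"dp":[0,0,0],"rotation":[0,0,0]},{"grip":3,"dp":[0,0,0],"rotation":[0,0,0]}]' 60;python3 -m creep '[{"grip":3,"dp":[0,0,0],"rotation":[0,0,0]},{"grip":3,"dp":[0,0,0],"rotation":[0,0,0]}]'; python3 -m creep '[{"grip":3,"dp":[-3,0,0],"rotation":[0,0,0]},{"grip":3,"dp":[-6,0,0],"rotation":[0,0,0]},{"grip":3,"dp":[-10,0,0],"rotation":[0,0,0]},{"grip":3,"dp":[-10,0,0],"rotation":[0,0,0]},{"grip":3,"dp":[-10,0,0],"rotation":[0,0,0]}]';python3 plan.py .59 -.15 .19 90 0 -1; python3 -c "
from h import *
p,d,c=cam('wrist'); save('w31',p)"
```

```text
time: 45.42
tool_pos: [0.5649, 0.2184, 0.0866]
tcp_rot: [1.203, 1.213, -1.219]
wrist_force: [-3.0, -1.1, -0.6]
width: 0.993
time: 45.83
tool_pos: [0.5729, 0.2233, 0.0992]
tcp_rot: [1.216, 1.205, -1.199]
wrist_force: [-2.8, -1.2, 6.9]
width: 0.388
time: 46.0
tool_pos: [0.5728, 0.2234, 0.0992]
tcp_rot: [1.215, 1.205, -1.199]
wrist_force: [-2.2, -0.7, 5.9]
width: 0.39
time: 46.42
tool_pos: [0.5735, 0.2236, 0.2007]
tcp_rot: [1.219, 1.203, -1.194]
wrist_force: [0.0, -0.0, -4.3]
width: 0.388
t 46.42 pos [0.5735 0.2236 0.2007] x [ 0.02  0.01 -1.  ] y [1.   0.   0.02] q [0.331 0.174 1.797 0.    1.155 0.33 ] F [ 0.  -0.  -4.3] w 0.388
sgn -1 dp [1.4, 1.57, 37.37] rot [0.002, -0.005, -0.015] rows 9.0
```

View pics/w31.png

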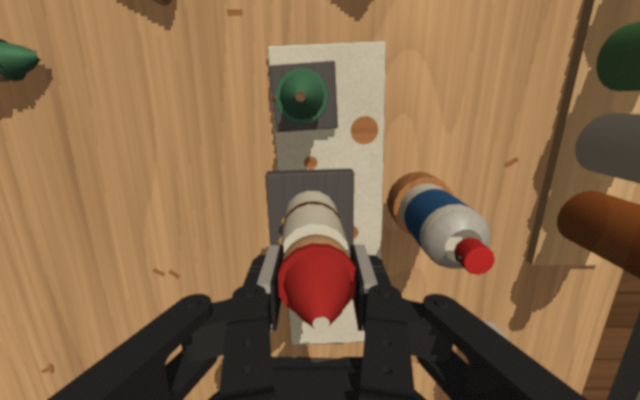

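```bash
python3 -m creep '[{"grip":3,"dp":[0,0.3,4],"rotation":[0,0,0]},{"grip":3,"dp":[0,0.6,8],"rotation":[0,0,0]},{"grip":3,"dp":[0,0.9,12],"rotation":[0,0,0]},{"grip":3,"dp":[0,1.2,16],"rotation":[0,0,0]},{"grip":3,"dp":[0,1.4,20],"rotation":[0,0,0]}]';python3 -m creep '[{"grip":3,"dp":[0,0,4],"rotation":[0,0,0]},{"grip":3,"dp":[0,0,8],"rotation":[0,0,0]},{"grip":3,"dp":[0,0.1,12],"rotation":[0,0,0]},{"grip":3,"dp":[0,0.2,16],"rotation":[0,0,0]},{"grip":3,"dp":[0,0.2,17.3],"rotation":[0,0,0]}]';python3 -m creep '[{"grip":3,"dp":[0,0,0],"rotation":[0,0,0]},{"grip":3,"dp":[0,0,0],"rotation":[0,0,0]},{"grip":3,"dp":[0,0,0],"rotation":[0,0,0]},{"grip":3,"dp":[0,0,0],"rotation":[0,0,0]}]'; python3 plan.py .59 -.15 .108 90 0 -1; python3 -c "
from h import *
p,d,c=cam('wrist'); save('w32',p);P=cloud(c,d)
for v in range(170,220,10): print(v,P[v,318].round(3))"
```

```text
time: 46.88
tool_pos: [0.583, 0.021, 0.1925]
tcp_rot: [1.21, 1.211, -1.205]
wrist_force: [1.3, 0.1, -2.6]
width: 0.388
time: 47.3
tool_pos: [0.5853, -0.1555, 0.1923]
tcp_rot: [1.212, 1.207, -1.209]
wrist_force: [0.1, 0.5, -4.0]
width: 0.386
time: 47.63
tool_pos: [0.5866, -0.1488, 0.1937]
tcp_rot: [1.212, 1.21, -1.203]
wrist_force: [0.3, -0.0, -2.7]
width: 0.394
t 47.63 pos [ 0.5866 -0.1488  0.1937] x [ 0.  0. -1.] y [1. 0. 0.] q [-0.292  0.168  1.817  0.005  1.154 -0.297] F [ 0.3 -0.  -2.7] w 0.394
sgn -1 dp [9.07, 0.31, 0.15] rot [0.003, -0.003, -0.004] rows 2.2
170 [ 0.587 -0.118  0.109]
180 [ 0.587 -0.123  0.119]
190 [ 0.587 -0.13   0.119]
200 [ 0.587 -0.131  0.138]
210 [ 0.587 -0.131  0.157]
```

View pics/w32.png

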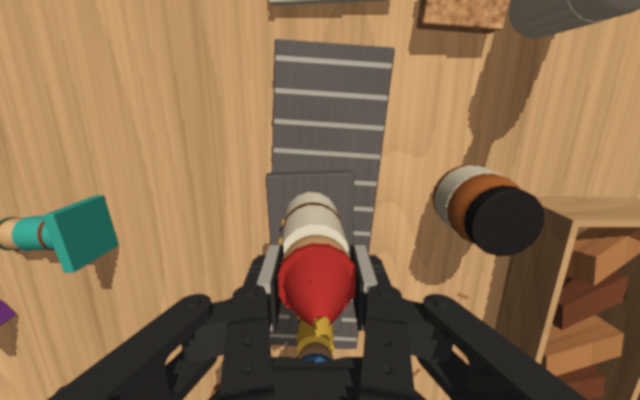

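```bash
python3 -m creep '[{"grip":3,"dp":[3,0.3,0],"rotation":[0,0,0]},{"grip":3,"dp":[6,0.3,0],"rotation":[0,0,0]},{"grip":3,"dp":[8.9,0.3,0],"rotation":[0,0,0]},{"grip":3,"dp":[8.9,0.3,0],"rotation":[0,0,0]},{"grip":3,"dp":[8.9,0.3,0],"rotation":[0,0,0]}]';python3 -m creep '[{"grip":3,"dp":[0.2,0,0],"rotation":[0,0,0]},{"grip":3,"dp":[0.4,0,0],"rotation":[0,0,0]},{"grip":3,"dp":[0.4,0,0],"rotation":[0,0,0]}]';python3 -m creep '[{"grip":3,"dp":[0.2,0,0],"rotation":[0,0,0]},{"grip":3,"dp":[0.2,0,0],"rotation":[0,0,0]},{"grip":3,"dp":[0.2,0,0],"rotation":[0,0,0]}]'
```

```text
time: 48.1
tool_pos: [0.589, -0.1485, 0.104]
tcp_rot: [1.211, 1.212, -1.204]
wrist_force: [0.1, -0.3, -2.6]
width: 0.388
time: 48.35
tool_pos: [0.5921, -0.1503, 0.1037]
tcp_rot: [1.213, 1.204, -1.201]
wrist_force: [-0.6, -0.1, -3.5]
width: 0.393
time: 48.6
tool_pos: [0.5909, -0.1503, 0.1003]
tcp_rot: [1.213, 1.206, -1.202]
wrist_force: [-0.2, -0.1, -2.9]
width: 0.388
```

```bash
python3 -m creep '[{"grip":3,"dp":[0.2,0,0],"rotation":[0,0,0]},{"grip":3,"dp":[0.2,0,0],"rotation":[0,0,0]},{"grip":3,"dp":[0.2,0,0],"rotation":[0,0,0]}]';python3 -m creep '[{"grip":3,"dp":[0.1,0,0],"rotation":[0,0,0]},{"grip":3,"dp":[0.2,0,0],"rotation":[0,0,0]},{"grip":3,"dp":[0.2,0,0],"rotation":[0,0,0]}]'
```

```text
time: 48.85
tool_pos: [0.5907, -0.1502, 0.0977]
tcp_rot: [1.213, 1.207, -1.203]
wrist_force: [0.3, -0.6, -2.9]
width: 0.386
time: 49.1
tool_pos: [0.5913, -0.15, 0.0973]
tcp_rot: [1.213, 1.207, -1.202]
wrist_force: [-1.6, 0.6, 4.5]
width: 0.386
```

```bash
python3 -m creep '[{"grip":8,"dp":[0,0,0],"rotation":[0,0,0]},{"grip":8,"dp":[0,0,0],"rotation":[0,0,0]},{"grip":8,"dp":[0,0,0],"rotation":[0,0,0]},{"grip":8,"dp":[0,0,0],"rotation":[0,0,0]},{"grip":8,"dp":[0,0,0],"rotation":[0,0,0]}]';python3 -m creep '[{"grip":8.5,"dp":[-4,0,0],"rotation":[0,0,0]},{"grip":8.5,"dp":[-8,0,0],"rotation":[0,0,0]},{"grip":8.5,"dp":[-12,0,0],"rotation":[0,0,0]},{"grip":8.5,"dp":[-15,0,0],"rotation":[0,0,0]},{"grip":8.5,"dp":[-15,0,0],"rotation":[0,0,0]}]'; python3 -m creep '[{"grip":8.5,"dp":[0,0,0],"rotation":[0,0,0]},{"grip":8.5,"dp":[0,0,0],"rotation":[0,0,0]}]'; python3 -c "
from h import *
p,d,c=cam('wrist'); save('w33',p)"; python3 plan.py .564 .297 .26 90 0 -1
```

```text
time: 49.52
tool_pos: [0.5908, -0.1502, 0.0957]
tcp_rot: [1.213, 1.207, -1.203]
wrist_force: [-0.2, 0.7, 0.1]
width: 0.94
time: 49.93
tool_pos: [0.5942, -0.1519, 0.2551]
tcp_rot: [1.216, 1.194, -1.194]
wrist_force: [0.6, 0.5, 2.0]
width: 0.996
time: 50.1
tool_pos: [0.5895, -0.1505, 0.2453]
tcp_rot: [1.213, 1.208, -1.203]
wrist_force: [-0.1, 0.2, -1.3]
width: 0.995
t 50.15 pos [ 0.5889 -0.1503  0.2441] x [ 0.  0. -1.] y [1. 0. 0.] q [-0.293  0.137  1.757  0.004  1.245 -0.296] F [ 0.2 -0.2 -1. ] w 0.994
sgn -1 dp [-0.96, -2.43, -44.73] rot [0.001, -0.003, -0.003] rows 10.7
```

View pics/w33.png

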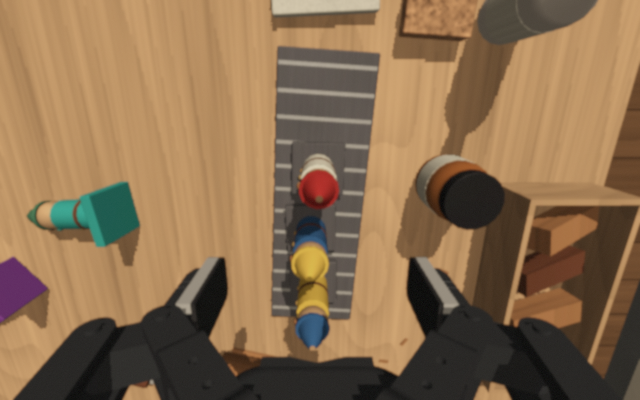

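```bash
python3 -m creep '[{"grip":8.5,"dp":[0,-0.3,-4],"rotation":[0,0,0]},{"grip":8.5,"dp":[0,-0.6,-8],"rotation":[0,0,0]},{"grip":8.5,"dp":[0,-0.9,-12],"rotation":[0,0,0]},{"grip":8.5,"dp":[0,-1.2,-16],"rotation":[0,0,0]},{"grip":8.5,"dp":[0,-1.5,-20],"rotation":[0,0,0]}]';python3 -m creep '[{"grip":8.5,"dp":[0,-0.2,-4],"rotation":[0,0,0]},{"grip":8.5,"dp":[0,-0.4,-8],"rotation":[0,0,0]},{"grip":8.5,"dp":[0,-0.6,-12],"rotation":[0,0,0]},{"grip":8.5,"dp":[0,-0.8,-16],"rotation":[0,0,0]},{"grip":8.5,"dp":[0,-0.9,-20],"rotation":[0,0,0]}]'; python3 -m creep '[{"grip":8.5,"dp":[0,0,-4.6],"rotation":[0,0,0]},{"grip":8.5,"dp":[0,0,-4.6],"rotation":[0,0,0]},{"grip":8.5,"dp":[0,0,-4.6],"rotation":[0,0,0]},{"grip":8.5,"dp":[0,0,-4.6],"rotation":[0,0,0]}]'; python3 -c "
from h import *
p,d,c=cam('wrist'); save('w34',p)"; python3 plan.py .564 .299 .099 90 0 -1
```

```text
time: 50.57
tool_pos: [0.5728, 0.0509, 0.2434]
tcp_rot: [1.211, 1.21, -1.207]
wrist_force: [0.7, 0.1, 0.1]
width: 0.999
time: 50.98
tool_pos: [0.5635, 0.2509, 0.2437]
tcp_rot: [1.209, 1.209, -1.207]
wrist_force: [0.6, 0.6, -0.7]
width: 0.991
time: 51.32
tool_pos: [0.5642, 0.295, 0.2442]
tcp_rot: [1.208, 1.208, -1.206]
wrist_force: [-0.7, -0.2, 0.1]
width: 0.998
t 51.37 pos [0.5645 0.2942 0.2447] x [ 0.  0. -1.] y [1. 0. 0.] q [ 4.420e-01  1.910e-01  1.694e+00 -1.000e-03  1.254e+00  4.410e-01] F [-0.   0.4 -0.1] w 0.997
sgn -1 dp [15.07, -0.1, -0.48] rot [0.001, -0.0, -0.003] rows 3.6
```

View pics/w34.png

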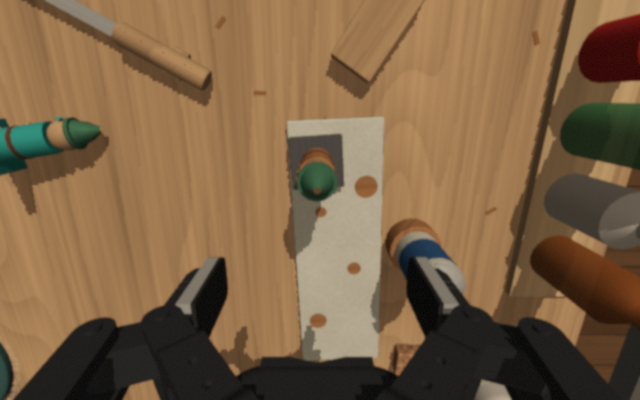

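```bash
python3 -m creep '[{"grip":8.5,"dp":[4,0,-0.4],"rotation":[0,0,0]},{"grip":8.5,"dp":[8,0,-0.4],"rotation":[0,0,0]},{"grip":8.5,"dp":[12,0,-0.4],"rotation":[0,0,0]},{"grip":8.5,"dp":[15,0,-0.4],"rotation":[0,0,0]},{"grip":8.5,"dp":[15,0,-0.4],"rotation":[0,0,0]}]';python3 -m creep '[{"grip":3,"dp":[0,0,0],"rotation":[0,0,0]},{"grip":3,"dp":[0,0,0],"rotation":[0,0,0]},{"grip":3,"dp":[0,0,0],"rotation":[0,0,0]},{"grip":3,"dp":[0,0,0],"rotation":[0,0,0]},{"grip":3,"dp":[0,0,0],"rotation":[0,0,0]}]' 60;python3 -m creep '[{"grip":3,"dp":[0,0,0],"rotation":[0,0,0]},{"grip":3,"dp":[0,0,0],"rotation":[0,0,0]}]'; python3 -m creep '[{"grip":3,"dp":[-3,0,0],"rotation":[0,0,0]},{"grip":3,"dp":[-6,0,0],"rotation":[0,0,0]},{"grip":3,"dp":[-10,0,0],"rotation":[0,0,0]},{"grip":3,"dp":[-10,0,0],"rotation":[0,0,0]},{"grip":3,"dp":[-10,0,0],"rotation":[0,0,0]}]';python3 plan.py .594 -.072 .19 90 0 -1; python3 -c "
from h import *
p,d,c=cam('wrist'); save('w35',p)"
```

```text
time: 51.78
tool_pos: [0.5606, 0.2948, 0.088]
tcp_rot: [1.203, 1.211, -1.218]
wrist_force: [-2.0, -0.2, -1.1]
width: 0.996
time: 52.2
tool_pos: [0.5679, 0.3006, 0.1003]
tcp_rot: [1.217, 1.206, -1.199]
wrist_force: [-2.1, -0.3, 6.3]
width: 0.386
time: 52.37
tool_pos: [0.5679, 0.3006, 0.1003]
tcp_rot: [1.216, 1.205, -1.198]
wrist_force: [-1.6, -1.8, 6.7]
width: 0.39
time: 52.78
tool_pos: [0.5681, 0.3009, 0.2019]
tcp_rot: [1.22, 1.204, -1.194]
wrist_force: [0.5, 0.4, -3.4]
width: 0.388
t 52.78 pos [0.5681 0.3009 0.2019] x [ 0.01  0.01 -1.  ] y [1.   0.   0.01] q [ 4.490e-01  2.240e-01  1.735e+00 -1.000e-03  1.167e+00  4.470e-01] F [ 0.5  0.4 -3.4] w 0.388
sgn -1 dp [1.49, 2.5, 37.31] rot [0.002, -0.006, -0.015] rows 9.0
```

View pics/w35.png

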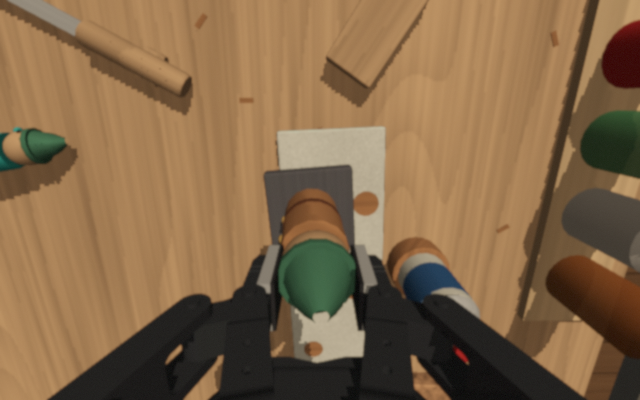

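```bash
python3 -m creep '[{"grip":3,"dp":[0,0.2,4],"rotation":[0,0,0]},{"grip":3,"dp":[0,0.4,8],"rotation":[0,0,0]},{"grip":3,"dp":[0,0.6,12],"rotation":[0,0,0]},{"grip":3,"dp":[0,1,16],"rotation":[0,0,0]},{"grip":3,"dp":[0,1.5,20],"rotation":[0,0,0]}]';python3 -m creep '[{"grip":3,"dp":[0,0.2,4],"rotation":[0,0,0]},{"grip":3,"dp":[0,0.5,8],"rotation":[0,0,0]},{"grip":3,"dp":[0,0.8,12],"rotation":[0,0,0]},{"grip":3,"dp":[0,1,16],"rotation":[0,0,0]},{"grip":3,"dp":[0,1,17.3],"rotation":[0,0,0]}]';python3 -m creep '[{"grip":3,"dp":[0,0,0],"rotation":[0,0,0]},{"grip":3,"dp":[0,0,0],"rotation":[0,0,0]},{"grip":3,"dp":[0,0,0],"rotation":[0,0,0]},{"grip":3,"dp":[0,0,0],"rotation":[0,0,0]}]'; python3 plan.py .594 -.072 .108 90 0 -1; python3 -c "
from h import *
p,d,c=cam('wrist'); save('w36',p);P=cloud(c,d)
for v in range(170,220,10): print(v,P[v,318].round(3))"
```

```text
time: 53.25
tool_pos: [0.5785, 0.0979, 0.1935]
tcp_rot: [1.209, 1.211, -1.206]
wrist_force: [0.8, 0.6, -2.9]
width: 0.385
time: 53.67
tool_pos: [0.5894, -0.0785, 0.1934]
tcp_rot: [1.211, 1.207, -1.209]
wrist_force: [-0.7, -1.0, -2.4]
width: 0.387
time: 54.0
tool_pos: [0.5904, -0.0719, 0.195]
tcp_rot: [1.212, 1.21, -1.203]
wrist_force: [0.0, 0.4, -2.7]
width: 0.392
t 54.00 pos [ 0.5904 -0.0719  0.195 ] x [ 0.  0. -1.] y [1. 0. 0.] q [-0.165  0.148  1.838  0.004  1.152 -0.17 ] F [ 0.   0.4 -2.7] w 0.392
sgn -1 dp [9.2, 0.32, 0.04] rot [0.003, -0.003, -0.004] rows 2.2
170 [ 0.591 -0.041  0.112]
180 [ 0.591 -0.046  0.119]
190 [ 0.591 -0.054  0.118]
200 [ 0.591 -0.053  0.143]
210 [ 0.591 -0.053  0.161]
```

View pics/w36.png

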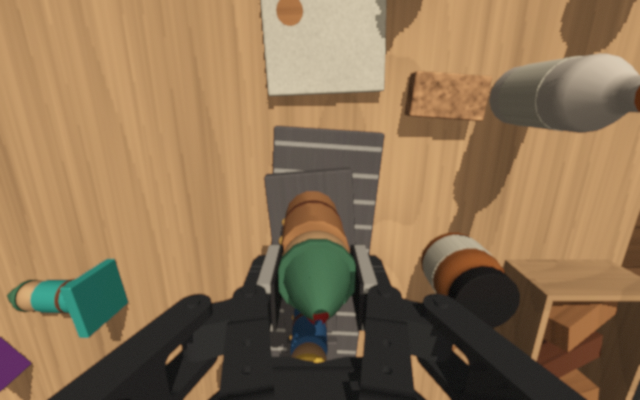

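```bash
python3 -m creep '[{"grip":3,"dp":[3,0.2,0],"rotation":[0,0,0]},{"grip":3,"dp":[6,0.2,0],"rotation":[0,0,0]},{"grip":3,"dp":[8.9,0.2,0],"rotation":[0,0,0]},{"grip":3,"dp":[8.9,0.2,0],"rotation":[0,0,0]},{"grip":3,"dp":[8.9,0.2,0],"rotation":[0,0,0]}]';python3 -m creep '[{"grip":3,"dp":[0.2,0,0],"rotation":[0,0,0]},{"grip":3,"dp":[0.4,0,0],"rotation":[0,0,0]},{"grip":3,"dp":[0.4,0,0],"rotation":[0,0,0]}]';python3 -m creep '[{"grip":3,"dp":[0.2,0,0],"rotation":[0,0,0]},{"grip":3,"dp":[0.2,0,0],"rotation":[0,0,0]},{"grip":3,"dp":[0.2,0,0],"rotation":[0,0,0]}]'
```

```text
time: 54.47
tool_pos: [0.5918, -0.0717, 0.1052]
tcp_rot: [1.21, 1.212, -1.205]
wrist_force: [-0.0, -0.0, -2.8]
width: 0.389
time: 54.72
tool_pos: [0.595, -0.0731, 0.1048]
tcp_rot: [1.214, 1.205, -1.2]
wrist_force: [0.0, -0.2, -3.4]
width: 0.386
time: 54.97
tool_pos: [0.5938, -0.0733, 0.1014]
tcp_rot: [1.213, 1.207, -1.202]
wrist_force: [-0.4, -0.2, -3.0]
width: 0.386
```

```bash
python3 -m creep '[{"grip":3,"dp":[0.2,0,0],"rotation":[0,0,0]},{"grip":3,"dp":[0.2,0,0],"rotation":[0,0,0]},{"grip":3,"dp":[0.2,0,0],"rotation":[0,0,0]}]';python3 -m creep '[{"grip":3,"dp":[0.1,0,0],"rotation":[0,0,0]},{"grip":3,"dp":[0.1,0,0],"rotation":[0,0,0]},{"grip":3,"dp":[0.1,0,0],"rotation":[0,0,0]}]'
```

```text
time: 55.22
tool_pos: [0.5938, -0.0732, 0.0991]
tcp_rot: [1.213, 1.207, -1.202]
wrist_force: [0.9, -0.1, -1.8]
width: 0.382
time: 55.47
tool_pos: [0.5942, -0.0731, 0.0988]
tcp_rot: [1.214, 1.206, -1.202]
wrist_force: [-0.2, 1.9, 3.3]
width: 0.387
```

```bash
python3 -m creep '[{"grip":8,"dp":[0,0,0],"rotation":[0,0,0]},{"grip":8,"dp":[0,0,0],"rotation":[0,0,0]},{"grip":8,"dp":[0,0,0],"rotation":[0,0,0]},{"grip":8,"dp":[0,0,0],"rotation":[0,0,0]},{"grip":8,"dp":[0,0,0],"rotation":[0,0,0]}]';python3 -m creep '[{"grip":8.5,"dp":[-4,0,0],"rotation":[0,0,0]},{"grip":8.5,"dp":[-8,0,0],"rotation":[0,0,0]},{"grip":8.5,"dp":[-12,0,0],"rotation":[0,0,0]},{"grip":8.5,"dp":[-16,0,0],"rotation":[0,0,0]},{"grip":8.5,"dp":[-20,0,0],"rotation":[0,0,0]}]'; python3 -m creep '[{"grip":8.5,"dp":[0,0,-4],"rotation":[0,0,0]},{"grip":8.5,"dp":[0,0,-8],"rotation":[0,0,0]},{"grip":8.5,"dp":[0,0,-12],"rotation":[0,0,0]},{"grip":8.5,"dp":[0,0,-16],"rotation":[0,0,0]},{"grip":8.5,"dp":[0,0,-20],"rotation":[0,0,0]}]';python3 -m creep '[{"grip":8.5,"dp":[-2,0,-4],"rotation":[0,0,0]},{"grip":8.5,"dp":[-4,0,-8],"rotation":[0,0,0]},{"grip":8.5,"dp":[-4,0,-12],"rotation":[0,0,0]},{"grip":8.5,"dp":[-4,0,-12],"rotation":[0,0,0]},{"grip":8.5,"dp":[-4,0,-12],"rotation":[0,0,0]}]'; python3 -c "
from h import *
p,d,c=cam('scene'); save('s40',p)
p,d,c=cam('top'); save('top40',cv2.resize(p[60:320,160:500],None,fx=2.2,fy=2.2))
np.save('P1.npy',cloud(c,d))"; python3 plan.py
```

```text
time: 55.88
tool_pos: [0.5935, -0.0732, 0.0978]
tcp_rot: [1.213, 1.207, -1.203]
wrist_force: [-1.0, 0.2, 0.3]
width: 0.937
time: 56.3
tool_pos: [0.592, -0.0736, 0.2997]
tcp_rot: [1.213, 1.207, -1.203]
wrist_force: [1.1, 0.9, -1.1]
width: 0.991
time: 56.72
tool_pos: [0.5919, 0.1279, 0.2986]
tcp_rot: [1.214, 1.206, -1.203]
wrist_force: [0.6, -0.3, -0.7]
width: 0.991
time: 57.13
tool_pos: [0.5914, 0.2489, 0.3388]
tcp_rot: [1.21, 1.209, -1.199]
wrist_force: [0.2, -0.8, 0.4]
width: 0.993
t 57.23 pos [0.5914 0.2458 0.3379] x [ 0.  0. -1.] y [1. 0. 0.] q [ 3.550e-01  1.540e-01  1.567e+00 -1.000e-03  1.416e+00  3.530e-01] F [-0.8  0.1  0. ] w 0.996
```

View pics/s40.png

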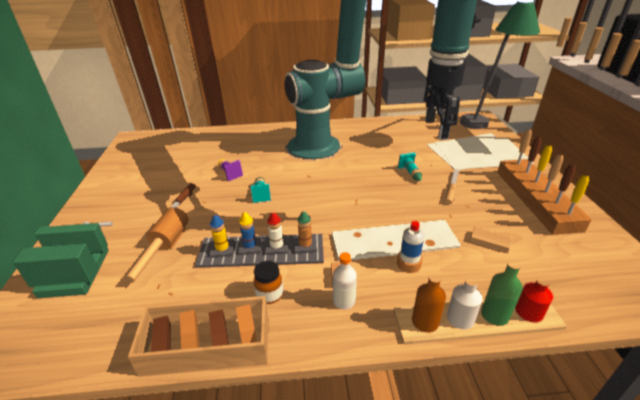

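View pics/top40.png

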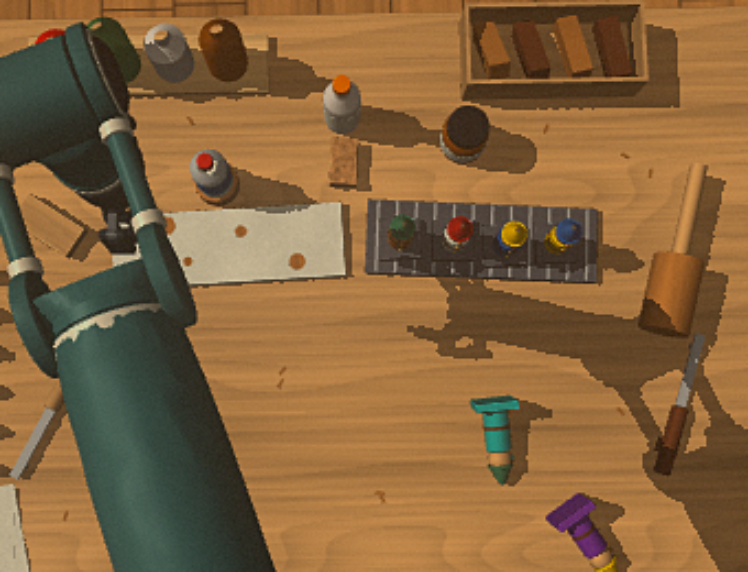

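Run:
```python
from h import *
c=bot.get_calibration('top')
for n,(u,v) in dict(g=(401,228),r=(459,230),y=(513,233),b=(567,232)).items():
    w=onz(c,u/2.2+160,v/2.2+60,.134); d=w[:2]-np.array([.587,-.197]); e=np.array([.061,.998]); print(n,w.round(3),(d@[e[1],-e[0]]).round(3),(d@e).round(3))
print(bot.finish_job())
```

```text
g [ 0.586 -0.071  0.134] -0.008 0.126
r [ 0.582 -0.149  0.134] -0.008 0.048
y [ 0.576 -0.221  0.134] -0.009 -0.024
b [ 0.576 -0.293  0.134] -0.005 -0.097
the job is handed in; nothing more can be done
None
```

I stood all four figures (green, red, yellow and blue hats) on the spray board, released them and pressed the nozzle. Then I moved each one from above onto the drying board and handed the job in at about 57 s. The hand-in reports no verdict.

- **Spray board:** before the press, all four stood upright within the board limits (about −22 mm in x, and between −114 and +123 mm in y from its middle).
- **Nozzle:** I pressed until it hit a hard stop, with the fingertips at about 135 mm and 21 N. After lifting, the depth image put the cap back at 141 mm. I saw the joint only through these readings.
- **Drying board:** the last top and scene pictures show all four upright. By their hat tips they are within 9 mm of the board's centre line and between −97 and +126 mm along it.
- **Robot and bystanders:** the gripper was open and well clear of everything at the end. The bystanders look unmoved in the pictures, but I did not measure them. The arm hid parts of the left side in the last top view.
- **Picking up and disturbances:** when I gripped each figure off the bench, the closing fingers pushed the arm up about 7 mm with under 10 N. I did not see any figure knocked aside or the grip slackening.

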